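# Seat the cover of the sample chamber with four clamping levers, crosswise

## Task

Close the sample chamber: pull its loose cover down evenly with the four clamping levers, working crosswise - bring two diagonally opposite levers to bear on the cover first, then the other two, each only part way, and go round once more until the cover lies flat home on the flange and all four levers are snug by feel. Do not let the cover tip, do not overtighten a lever, do not press on the cover with the gripper, and leave everything else on the bench where it is.

Things in the scene. Friction and masses are not known exactly. Their poses are not given: they have to be found in the camera images.
- chamber: Stainless steel chamber fixed on the bench. Flange 150 x 150 mm; the cover seats on its four raised lands (22 mm square, round the studs), tops 70 mm above the origin. Origin: centre of underside; z up; x, y along the flange's edges. A black sprung seal frame stands 4 mm above the lands and carries the cover; about 27 N on each screw presses it home. Poses are good to a millimetre or two only.
- cover: Square aluminium cover, 140 x 140 x 10 mm, loose on the seal, with holes over the four studs and a round sight window (52 mm across, 8 mm high) in the middle. Origin: centre of its underside; z up. The underside is 74 mm above the bench at the start and 70 mm when home on the flange. It may lean a little while drawn down, but not over 2.2 degrees (0.038 rad).
- screw1: Stud of clamping lever 1, fixed in the flange at x = +50 mm, y = +50 mm of the chamber's frame, opposite screw 3; origin on its axis at the height of the lands, z up. Neighbours are 100 mm apart, numbered in turn around the cover: 1 lies opposite 3, 2 opposite 4.
- screw2: Stud of clamping lever 2, fixed in the flange at x = -50 mm, y = +50 mm of the chamber's frame, opposite screw 4; origin on its axis at the height of the lands, z up. Each stud carries a lever and, under the lever's hub, a sprung foot that bears on the cover. The foot's height is not known: it starts 0.4 to 2.4 mm clear of the cover and differs from screw to screw.
- screw3: Stud of clamping lever 3, fixed in the flange at x = -50 mm, y = -50 mm of the chamber's frame, opposite screw 1; origin on its axis at the height of the lands, z up.
- screw4: Stud of clamping lever 4, fixed in the flange at x = +50 mm, y = -50 mm of the chamber's frame, opposite screw 2; origin on its axis at the height of the lands, z up.
- lever1_post (a point): Post of clamping lever 1: an upright black pin, 14 mm across, 40 mm tall, on the end of a steel arm (10 mm thick, 50 mm from the stud's axis). This point is its centre, half-way up, 36 mm above the cover's top at first, sinking 3 mm per rad. x points outward along the arm, z up. Arm top 9 mm, hub top (28 mm across) 4 mm below this point. Push the post sideways with shut fingertips, around the stud.
- lever1 (a joint): Angle of lever 1 in rad: 0 at the start, growing as it is turned clockwise seen from above (tightening), at most 3.5. It lowers its foot 3 mm per rad and stays where left. For all four: the foot meets the untouched cover after 0.1 to 0.8 rad; the cover reaches the flange at about 1.6 to 2.3 rad, and from there the clamp grows by 200 to 250 N per rad.
- lever2_post (a point): Post of clamping lever 2, as for lever 1.
- lever2 (a joint): Angle of lever 2 in rad, as for lever 1. By feel, all four: turning takes 0.40 N m when free (8 N at the post), plus 0.003 N m per newton of clamp. Snug is a clamp of about 80 N, felt while turning as 0.64 N m (13 N at the post, square to the arm). Under 46 N (10.8 N at the post) is too loose, over 120 N (15 N at the post) spoils the seal.
- lever3_post (a point): Post of clamping lever 3, as for lever 1.
- lever3 (a joint): Angle of lever 3 in rad, as for lever 1. Part way in the first round means, for all four, about 0.95 rad: every foot then bears, and the cover is still 1 mm or more above the flange. The first screw snugged in the last round may slacken by 20 to 40 N as the cover comes flat, so feel it once more.
- lever4_post (a point): Post of clamping lever 4, as for lever 1.
- lever4 (a joint): Angle of lever 4 in rad, as for lever 1. The push needed is read best while the lever turns. Read at rest after a small further step it comes out lower, by some 1 to 3 N at the post (about 11 to 12 N at rest for a snug lever), because the friction no longer opposes the hand fully.
- wrench: Steel wrench, 150 mm, lying beside the chamber; bystander. Origin on its underside.
- spare_ring: Steel centring ring, 48 mm across, 6 mm thick, beside the chamber; bystander. Origin: centre of underside.
- plug: Turned steel blanking plug, 38 mm foot, 30 mm high, beside the chamber; bystander. Origin: centre of underside.
- beaker: Steel beaker, 68 mm across, 85 mm high; bystander. Origin: centre of underside.
- flask: Blue insulated bottle, 74 mm across, 220 mm high; bystander. Origin: centre of underside.
- paper_roll: Paper towel roll on end, 100 mm across, 200 mm high; bystander. Origin: centre of underside.
- reagent_jar: White screw-cap jar, 60 mm across, 75 mm high; bystander. Origin: centre of underside.

How it is judged:
By the outcome, as a careful person would: the job done as asked, in the order asked, and still so for the second after the job is handed in, with the robot touching nothing.
It also fails if it takes over 72 s, if anything falls off the work surface, if the arm or the gripper's body presses on something with over 40 N, if the wrist force passes 120 N, or if a joint passes its speed limit or range.

## Robot

A 6-joint arm with a two-finger parallel gripper is mounted at the origin on the work surface. World frame = base frame: x ahead of the robot, y to its left, z up, the work surface at z = 0. Lengths are in m, angles in rad, forces in N, time in s.
With the tool pointing down it reaches from about 0.325 to 0.775 m from the base axis. Payload 9.3 kg.
Tool frame: the origin (TCP) lies between the finger pads; the fingertips stand 22 mm ahead of it and the grasp point (between the pads) lies 3 mm ahead of it; z points along the fingers, y is the line along which they close (so a half turn about z gives the same grasp; the last joint's range is limited). The gripper opens to 85 mm and grips with 20 to 120 N. Pads are 22 mm wide; open, the fingers measure 114 mm over their backs; the gripper's body (76 mm by 85 mm) begins 54 mm behind the grasp point. The pads swing forward as they close: fully open they stand 13 mm farther back than shut.
Start: joints at [-1.284, 0.259, 0.021, 1.334, 0, 1.418], TCP at [0.234, -0.498, 0.253] pointing down, gripper open.
Joint ranges: [-3.04, 3.04], [-0.91, 1.82], [-1.04, 1.36], [-1.92, 1.95], [-1.52, 1.45], [-3.14, 3.14]. Speed limits (rad/s): [2.22, 2.22, 2.79, 3.14, 3.14, 3.14].

## Interface

Orientations are given as a unit quaternion [w, x, y, z].
In Python, from plant import readout, optics, manip gives the robot as it stands.
- The arm moves only by the shell command python3 -m crank 'ROWS' [FORCE]. ROWS is JSON, a list of rows, each an object with "travel": the shift along the tool's x, y, z in m, a list of three; "delta_rot": the turn, a rotation vector about the tool's x, y, z in rad, a list of three; "fingers": the opening, from 0 (shut) to 1 (fully open). A call has 1 to 10 rows; each row is the pose to reach, as a shift and turn from the pose commanded when the call began, along the tool's axes at that moment; what a row does not reach only later rows make up. A row lasts 1/12 s, in which the tool goes at most 41.7 mm and 7.16 degrees, less where a joint would pass 70% of its speed; a pose out of reach is approached as far as the arm can. A call with a gripper value outside its range is refused whole. The fingers move at their own pace and stop on an object; FORCE is the grip in N (left out, the last holds). Time passes only in rows, so rows that repeat a pose let the fingers close. It gives the time, the measured TCP pose, the force, the opening and the grip force at its end, in the units of the state.
- readout.state(): the state, without advancing time (a new reading comes with each control period).
- optics.grab_frame(name): name is "scene" or "side" or "wrist"; returns a dict with "pixels" (384x512x3 uint8, red, green, blue), "z_map" (384x512 float32, m along the optical axis (not along the pixel's ray), 0 where there is no reading), "intrinsics" (3x3 intrinsics, pixels), "view" (4x4, takes a point from world to camera coordinates). Camera axes: x right, y down, z forward; pixel columns grow to the right and rows downward; lengths in m; the calibration is good to about 2 mm. A picture is of the moment at which its call begins.
- manip.finish_job(): hands the job in; it is judged then, once.
The state is a dict: "t": time; "joints": joint angles; "qd": joint speeds; "effort": joint torques, N m; "ee_pos": TCP position; "tcp_rot": TCP orientation; "contact_force": force on the tool from outside, world axes, zero at the start; "ft_torque": the same for the moment, N m; "gripper_width": finger opening in m; "grip_force": force on a finger pad.
Only numpy, scipy, OpenCV 4.12 (cv2) and the standard library are available. Lean on these libraries where they do the work, as an engineer would, in place of code of your own. Each camera call takes 0.05 s, during which the arm holds its last target. There are 200 camera calls.

## Working session

There is one attempt and no reset: what is moved stays moved. The work goes in short steps, Python scripts to look and compute and a shell command to move; the robot and the scene stay as the last step left them, time stands still between calls to the robot, and variables do not carry over. Pictures are saved under pics/ and viewed, at most 10 in all, crops included, and the job is handed in when it is done.

```bash
ls; mkdir -p pics; python3 - <<'E'
from plant import readout, optics
import cv2,numpy as np,pickle
s=readout.state();print({k:np.round(v,3).tolist() for k,v in s.items()})
for n in ("scene","side"):
    f=optics.grab_frame(n);pickle.dump(f,open(f"{n}.pkl","wb"))
    cv2.imwrite(f"pics/{n}.png",cv2.resize(f["pixels"][:,:,::-1],(800,600)))
    print(n,np.round(f["intrinsics"],1).tolist(),np.round(f["view"],3).tolist())
E
```

```text
pics
{'t': 0.0, 'joints': [-1.284, 0.259, 0.021, 1.334, 0.0, 1.418], 'qd': [-0.001, 0.001, 0.0, 0.001, -0.001, 0.001], 'effort': [-0.0, -55.564, 34.452, 0.014, -0.0, -0.0], 'ee_pos': [0.234, -0.497, 0.253], 'tcp_rot': [-0.001, 0.976, 0.218, -0.0], 'contact_force': [0.216, 0.276, -0.347], 'ft_torque': [0.013, -0.023, 0.004], 'grip_force': 0.0, 'gripper_width': 0.085}
scene [[436.5, 0.0, 254.4], [0.0, 436.5, 195.3], [0.0, 0.0, 1.0]] [[0.312, 0.95, -0.007, -0.185], [0.622, -0.21, -0.754, -0.309], [-0.718, 0.231, -0.657, 2.087], [0.0, 0.0, 0.0, 1.0]]
side [[374.4, 0.0, 254.5], [0.0, 374.4, 191.4], [0.0, 0.0, 1.0]] [[-0.947, -0.32, 0.017, 0.569], [-0.241, 0.678, -0.694, 0.227], [0.211, -0.662, -0.719, 0.965], [0.0, 0.0, 0.0, 1.0]]
```

View pics/scene.png

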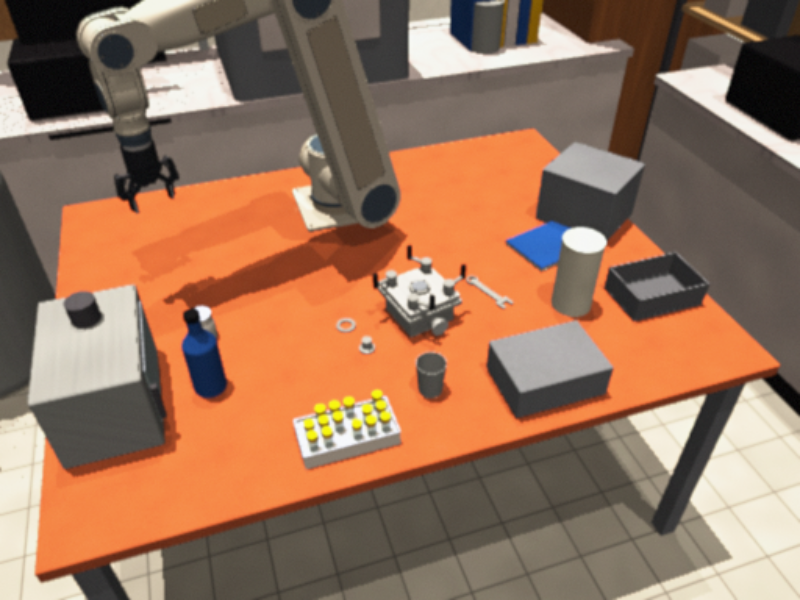

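View pics/side.png

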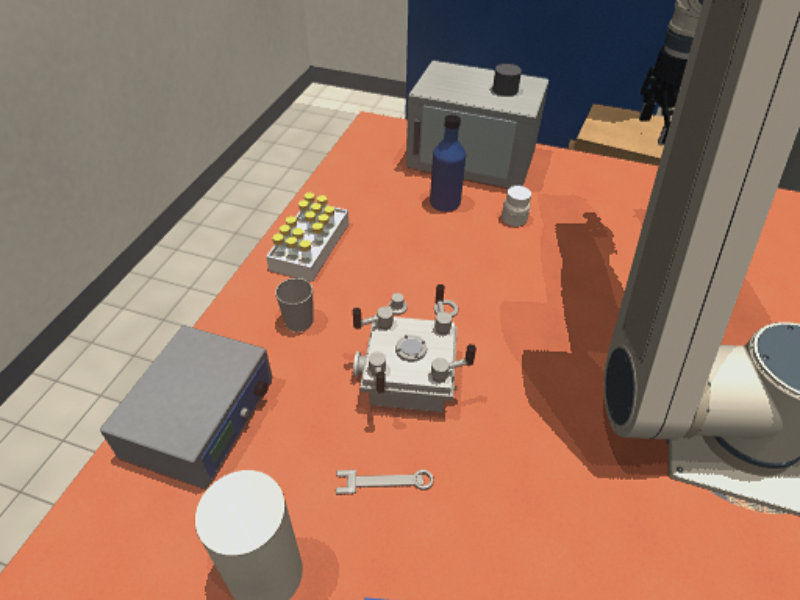

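```bash
python3 - <<'E'
import cv2,pickle,numpy as np
a=pickle.load(open("side.pkl","rb"))["pixels"][170:280,215:315,::-1]
b=pickle.load(open("scene.pkl","rb"))["pixels"][150:220,230:305,::-1]
cv2.imwrite("pics/c.png",np.hstack([cv2.resize(a,(500,550),interpolation=2),cv2.resize(b[:,5:65],(300,350),interpolation=2).copy() if 0 else np.vstack([cv2.resize(b[:,:60],(300,350),interpolation=2),np.zeros((200,300,3),np.uint8)])]))
E
```

```text
(no output)
```

View pics/c.png

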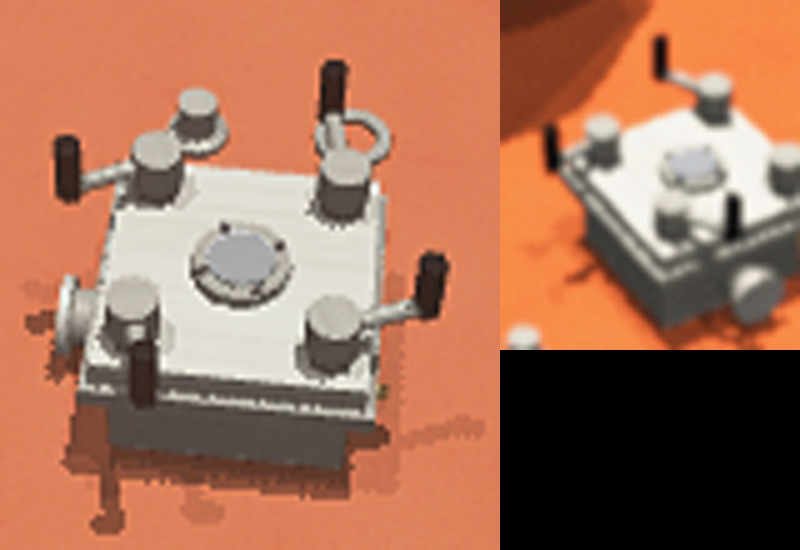

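```bash
python3 - <<'E'
import pickle,numpy as np
f=pickle.load(open("side.pkl","rb"));K=f["intrinsics"];V=f["view"]
def bp(u,v,z,):
    u=215+u/5-.4;v=170+v/5-.4
    R=V[:3,:3];t=V[:3,3];o=-R.T@t;d=R.T@np.linalg.inv(K)@[u,v,1];return (o+d*(z-o[2])/d[2])[:2]
H=np.array([bp(*p,.116) for p in [(158,147),(346,165),(333,318),(132,300)]])
P=np.array([bp(*p,.140) for p in [(66,142),(335,65),(433,260),(143,345)]])
print(H.round(4),np.linalg.norm(H-np.roll(H,1,0),axis=1).round(4));print(P.round(4));c=H.mean(0);print("c",c)
d=P-H;print(np.linalg.norm(d,axis=1).round(4),np.arctan2(d[:,1],d[:,0]).round(3))
e=H-c;print(np.arctan2(e[:,1],e[:,0]).round(3), np.linalg.norm(e,axis=1).round(4))
E
```

```text
[[0.615  0.0322]
 [0.5177 0.0113]
 [0.4966 0.1107]
 [0.5928 0.1329]] [0.1031 0.0995 0.1016 0.0987]
[[ 0.6531  0.0656]
 [ 0.5385 -0.0348]
 [ 0.4569  0.0789]
 [ 0.5722  0.1736]]
c [0.55553816 0.07175574]
[0.0507 0.0506 0.0509 0.0457] [ 0.72  -1.148 -2.466  2.039]
[-0.587 -2.13   2.558  1.023] [0.0714 0.0713 0.0706 0.0716]
```

```bash
cat > h.py <<'E'
import numpy as np,json,os,pickle
from plant import readout
H=dict(A=(.6142,.0330),B=(.5169,.0115),C=(.4969,.1105),D=(.5942,.1320))  # replaced by fit below
c=np.array([.5555,.0718]);a0=-.569;r=.0707
for i,k in enumerate("ABCD"): H[k]=c+r*np.array([np.cos(a0-i*np.pi/2),np.sin(a0-i*np.pi/2)])
TH=dict(A=.72,B=-1.148,C=-2.466,D=2.039); SG=dict(A=1,B=1,C=-1,D=-1)
def pose(k,q,o=.018,z=.141,rad=.05):   # TCP pose for lever k at angle q, gap o behind post centre
    t=TH[k]-q; p=H[k]+rad*np.array([np.cos(t),np.sin(t)])-o*np.array([np.sin(t),-np.cos(t)])
    return np.array([*p,z,t-SG[k]*np.pi/2])
def cur():
    if os.path.exists("cmd.json"): return np.array(json.load(open("cmd.json")))
    return np.array([.234,-.498,.253,.439])
def plan(calls):   # list of calls, each a list of poses; prints rounded travel/rotz in the tool frame at call start
    p=cur()
    for n,call in enumerate(calls):
        b=p.copy(); cs,sn=np.cos(b[3]),np.sin(b[3]); out=[]
        for w in call:
            d=np.array(w)-b; d[3]=(d[3]+np.pi)%(2*np.pi)-np.pi
            tx=round((cs*d[0]+sn*d[1])*2,3)/2; ty=round((sn*d[0]-cs*d[1])*2,3)/2; tz=round(-d[2],3); rz=round(-d[3],2)
            out.append([round(tx,4),round(ty,4),tz,rz])
        p=b+[cs*tx+sn*ty,sn*tx-cs*ty,-tz,-rz]
        print(n,out)
    json.dump(p.tolist(),open("cmd.json","w"))
def rep(k):
    s=readout.state(); e=np.array(s["ee_pos"]);w,x,y,z=s["tcp_rot"]; yaw=np.arctan2(2*(x*y+w*z),1-2*(y*y+z*z))
    t=yaw+SG[k]*np.pi/2; f=np.array(s["contact_force"]); cw=np.array([np.sin(t),-np.cos(t)]);rr=np.array([np.cos(t),np.sin(t)])
    v=e[:2]-H[k]; m=np.arctan2(v[1],v[0])+np.arctan2(.018,.05)*-1
    print(k,"t",round(s["t"],2),"pos",e.round(4),"yaw",round(yaw,3),"push",round(-f[:2]@cw,2),"radial",round(f[:2]@rr,2),"fz",round(f[2],2),
     "q(yaw)",round((TH[k]-t+np.pi)%(2*np.pi)-np.pi,3),"q(pos)",round((TH[k]-m+np.pi)%(2*np.pi)-np.pi,3),"dcmd",(e-cur()[:3]).round(4))
E
python3 - <<'E'
from h import *
f=pickle.load(open("side.pkl","rb"));K=f["intrinsics"];V=f["view"]
R=V[:3,:3];o=-R.T@V[:3,3]
for n,u,v,z in (("flask",447,207,0),("jar",515,195,.075),("plug",398,300,.03),("beaker",296,290,.085)):
    d=R.T@np.linalg.inv(K)@[u/1.5625,v/1.5625,1];print(n,(o+d*(z-o[2])/d[2]).round(3))
w=pose("B",0,o=.032,z=.21)
m1=np.array([.32,-.33,.25,.439+1.04]);m2=np.array([.43,-.17,.25,.439+2.08])
plan([[m1],[m2],[w]]);print(w,cur())
E
```

```text
flask [ 0.624 -0.434  0.   ]
jar [ 0.473 -0.43   0.075]
plug [ 0.627 -0.079  0.03 ]
beaker [0.794 0.01  0.085]
0 [[np.float64(0.1495), np.float64(-0.1155), np.float64(0.003), np.float64(-1.04)]]
1 [[np.float64(0.1695), np.float64(0.0945), np.float64(-0.0), np.float64(-1.04)]]
2 [[np.float64(-0.0245), np.float64(0.2015), np.float64(0.04), np.float64(-1.05)]]
[ 0.56710541 -0.02022779  0.21       -2.71879633] [ 0.56727868 -0.0203802   0.21        3.569     ]
```

```bash

python3 -m crank '[{"travel":[0.1495,-0.1155,0.003],"delta_rot":[0,0,-1.04],"fingers":0},{"travel":[0.1495,-0.1155,0.003],"delta_rot":[0,0,-1.04],"fingers":0},{"travel":[0.1495,-0.1155,0.003],"delta_rot":[0,0,-1.04],"fingers":0},{"travel":[0.1495,-0.1155,0.003],"delta_rot":[0,0,-1.04],"fingers":0},{"travel":[0.1495,-0.1155,0.003],"delta_rot":[0,0,-1.04],"fingers":0},{"travel":[0.1495,-0.1155,0.003],"delta_rot":[0,0,-1.04],"fingers":0},{"travel":[0.1495,-0.1155,0.003],"delta_rot":[0,0,-1.04],"fingers":0},{"travel":[0.1495,-0.1155,0.003],"delta_rot":[0,0,-1.04],"fingers":0},{"travel":[0.1495,-0.1155,0.003],"delta_rot":[0,0,-1.04],"fingers":0},{"travel":[0.1495,-0.1155,0.003],"delta_rot":[0,0,-1.04],"fingers":0}]' 40
python3 -m crank '[{"travel":[0.1695,0.0945,0],"delta_rot":[0,0,-1.04],"fingers":0},{"travel":[0.1695,0.0945,0],"delta_rot":[0,0,-1.04],"fingers":0},{"travel":[0.1695,0.0945,0],"delta_rot":[0,0,-1.04],"fingers":0},{"travel":[0.1695,0.0945,0],"delta_rot":[0,0,-1.04],"fingers":0},{"travel":[0.1695,0.0945,0],"delta_rot":[0,0,-1.04],"fingers":0},{"travel":[0.1695,0.0945,0],"delta_rot":[0,0,-1.04],"fingers":0},{"travel":[0.1695,0.0945,0],"delta_rot":[0,0,-1.04],"fingers":0},{"travel":[0.1695,0.0945,0],"delta_rot":[0,0,-1.04],"fingers":0},{"travel":[0.1695,0.0945,0],"delta_rot":[0,0,-1.04],"fingers":0},{"travel":[0.1695,0.0945,0],"delta_rot":[0,0,-1.04],"fingers":0}]'
python3 -m crank '[{"travel":[-0.0245,0.2015,0.04],"delta_rot":[0,0,-1.05],"fingers":0},{"travel":[-0.0245,0.2015,0.04],"delta_rot":[0,0,-1.05],"fingers":0},{"travel":[-0.0245,0.2015,0.04],"delta_rot":[0,0,-1.05],"fingers":0},{"travel":[-0.0245,0.2015,0.04],"delta_rot":[0,0,-1.05],"fingers":0},{"travel":[-0.0245,0.2015,0.04],"delta_rot":[0,0,-1.05],"fingers":0},{"travel":[-0.0245,0.2015,0.04],"delta_rot":[0,0,-1.05],"fingers":0},{"travel":[-0.0245,0.2015,0.04],"delta_rot":[0,0,-1.05],"fingers":0},{"travel":[-0.0245,0.2015,0.04],"delta_rot":[0,0,-1.05],"fingers":0},{"travel":[-0.0245,0.2015,0.04],"delta_rot":[0,0,-1.05],"fingers":0},{"travel":[-0.0245,0.2015,0.04],"delta_rot":[0,0,-1.05],"fingers":0}]'
python3 - <<'E'
from h import *
import cv2
from plant import optics
rep("B")
f=optics.grab_frame("side");w=optics.grab_frame("wrist")
cv2.imwrite("pics/d.png",np.hstack([cv2.resize(f["pixels"][130:280,200:330,::-1],(416,480)),cv2.resize(w["pixels"][:,:,::-1],(384,288)).repeat(1,0) if 0 else cv2.copyMakeBorder(cv2.resize(w["pixels"][:,:,::-1],(384,288)),0,192,0,0,0)]))
E
```

```text
t: 0.93
ee_pos: [0.3202, -0.3293, 0.2501]
tcp_rot: [-0.0, 0.738, 0.675, 0.0]
contact_force: [-0.2, 0.5, 0.8]
gripper_width: -0.0
grip_force: 0.0
t: 1.77
ee_pos: [0.4298, -0.1691, 0.2501]
tcp_rot: [-0.0, 0.306, 0.952, 0.0]
contact_force: [-0.4, 0.2, -0.3]
gripper_width: -0.0001
grip_force: 0.0
t: 2.6
ee_pos: [0.567, -0.0197, 0.2099]
tcp_rot: [-0.0, -0.212, 0.977, 0.0]
contact_force: [0.4, 0.0, -0.1]
gripper_width: 0.0001
grip_force: 0.0
B t 2.6 pos [ 0.567  -0.0197  0.2099] yaw -2.714 push 0.42 radial 0.17 fz -0.14 q(yaw) -0.005 q(pos) -0.23 dcmd [-0.0002  0.0007 -0.0001]
```

View pics/d.png

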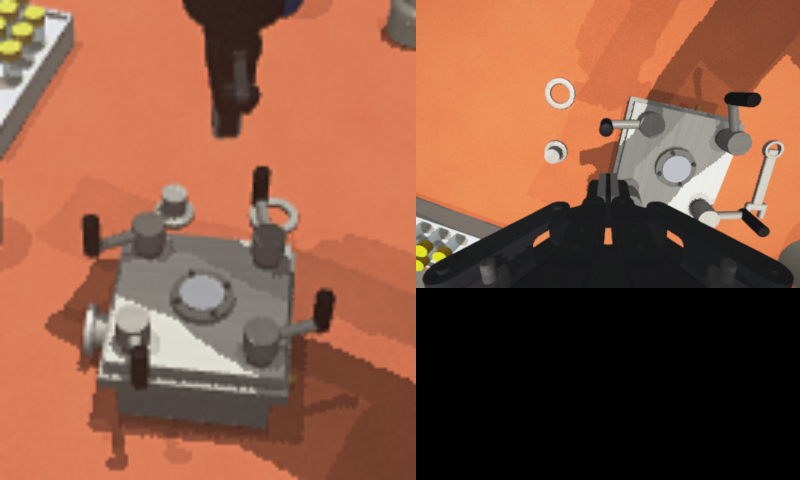

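```bash
sed -i 's/out.append(\[round(tx,4),round(ty,4),tz,rz\])/out.append([float(round(v,4)) for v in (tx,ty,tz,rz)])/' h.py; python3 - <<'E'
from h import *
plan([[pose("B",0,o=.032)],[pose("B",q) for q in np.linspace(.05,.5,6)]])
E
```

```text
0 [[0.0, 0.0, 0.069, 0.0]]
1 [[0.0165, -0.0005, -0.0, 0.05], [0.0215, -0.0015, -0.0, 0.14], [0.026, -0.0025, -0.0, 0.23], [0.031, -0.003, -0.0, 0.32], [0.0355, -0.0025, -0.0, 0.41], [0.0405, -0.002, -0.0, 0.5]]
```

```bash

python3 -m crank '[{"travel":[0,0,0.03],"delta_rot":[0,0,0],"fingers":0},{"travel":[0,0,0.06],"delta_rot":[0,0,0],"fingers":0},{"travel":[0,0,0.069],"delta_rot":[0,0,0],"fingers":0},{"travel":[0,0,0.069],"delta_rot":[0,0,0],"fingers":0}]'
python3 -m crank '[{"travel":[0.0165,-0.0005,0],"delta_rot":[0,0,0.05],"fingers":0},{"travel":[0.0215,-0.0015,0],"delta_rot":[0,0,0.14],"fingers":0},{"travel":[0.026,-0.0025,0],"delta_rot":[0,0,0.23],"fingers":0},{"travel":[0.031,-0.003,0],"delta_rot":[0,0,0.32],"fingers":0},{"travel":[0.0355,-0.0025,0],"delta_rot":[0,0,0.41],"fingers":0},{"travel":[0.0405,-0.002,0],"delta_rot":[0,0,0.5],"fingers":0}]'
python3 - <<'E'
from h import *
rep("B")
plan([[pose("B",q) for q in np.linspace(.575,.95,6)]])
E
```

```text
t: 3.03
ee_pos: [0.5657, -0.0197, 0.1391]
tcp_rot: [-0.002, -0.211, 0.977, 0.001]
contact_force: [-0.3, 0.1, 0.3]
gripper_width: 0.0004
grip_force: 0.0
t: 3.53
ee_pos: [0.5333, -0.0388, 0.1432]
tcp_rot: [0.003, 0.039, 0.999, -0.0]
contact_force: [8.9, 0.9, -6.6]
gripper_width: 0.0001
grip_force: 4.1
B t 3.53 pos [ 0.5333 -0.0388  0.1432] yaw 3.064 push 8.82 radial -1.54 fz -6.55 q(yaw) 0.501 q(pos) 0.467 dcmd [0.002  0.0002 0.0022]
0 [[0.0035, -0.001, -0.0, 0.08], [0.0075, -0.002, -0.0, 0.15], [0.0115, -0.0025, -0.0, 0.23], [0.0155, -0.003, -0.0, 0.3], [0.0195, -0.003, -0.0, 0.38], [0.0235, -0.0025, -0.0, 0.45]]
```

```bash

python3 -m crank '[{"travel":[0.0035,-0.001,0],"delta_rot":[0,0,0.08],"fingers":0},{"travel":[0.0075,-0.002,0],"delta_rot":[0,0,0.15],"fingers":0},{"travel":[0.0115,-0.0025,0],"delta_rot":[0,0,0.23],"fingers":0},{"travel":[0.0155,-0.003,0],"delta_rot":[0,0,0.3],"fingers":0},{"travel":[0.0195,-0.003,0],"delta_rot":[0,0,0.38],"fingers":0},{"travel":[0.0235,-0.0025,0],"delta_rot":[0,0,0.45],"fingers":0},{"travel":[0.0235,-0.0025,0],"delta_rot":[0,0,0.45],"fingers":0},{"travel":[0.0235,-0.0025,0],"delta_rot":[0,0,0.45],"fingers":0}]'
python3 - <<'E'
from h import *
import cv2
from plant import optics
rep("B")
f=optics.grab_frame("side");g=optics.grab_frame("scene")
cv2.imwrite("pics/e.png",np.hstack([cv2.resize(f["pixels"][150:280,200:330,::-1],(400,400),interpolation=2),cv2.resize(g["pixels"][140:230,220:310,::-1],(400,400),interpolation=2)]))
E
```

```text
t: 4.2
ee_pos: [0.5093, -0.0401, 0.1433]
tcp_rot: [0.002, 0.259, 0.966, -0.0]
contact_force: [4.0, -3.0, -4.5]
gripper_width: 0.0002
grip_force: 2.9
B t 4.2 pos [ 0.5093 -0.0401  0.1433] yaw 2.617 push 4.98 radial 0.54 fz -4.46 q(yaw) 0.947 q(pos) 0.922 dcmd [ 0.0017 -0.0004  0.0023]
```

View pics/e.png

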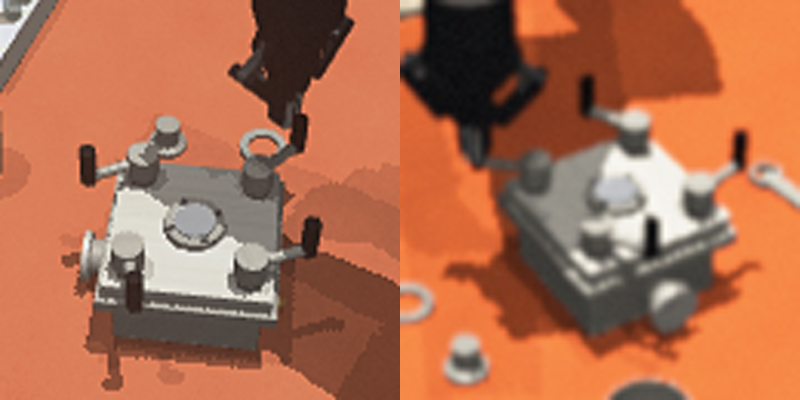

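```bash
python3 - <<'E'
from h import *
f=pickle.load(open("side.pkl","rb"));K=f["intrinsics"];V=f["view"]
R=V[:3,:3];o=-R.T@V[:3,3]
def bp(u,v,z):
    d=R.T@np.linalg.inv(K)@[200+u*130/400-.3,150+v*130/400-.3,1];return (o+d*(z-o[2])/d[2])[:2]
h=bp(257,166,.113);p=bp(299,120,.137);d=p-h;print(h,p,np.linalg.norm(d),"q",TH["B"]-np.arctan2(d[1],d[0]))
up=pose("B",.95,o=.026)
up2=up.copy();up2[2]=.20
D0=pose("D",0,o=.032,z=.20)
plan([[up,up2],[D0],[pose("D",0,o=.032)],[pose("D",q) for q in np.linspace(.05,.5,6)],[pose("D",q) for q in np.linspace(.575,.95,6)]])
E
```

```text
[0.51867606 0.0126747 ] [ 0.49474914 -0.02930638] 0.04832089000925137 q 0.9408234640351545
0 [[-0.0085, -0.0, -0.0, 0.0], [-0.0085, -0.0, -0.059, 0.0]]
1 [[0.079, 0.192, -0.0, -0.99]]
2 [[0.0, -0.0005, 0.059, -0.0]]
3 [[-0.0165, 0.001, -0.0, 0.05], [-0.021, 0.0025, -0.0, 0.14], [-0.026, 0.003, -0.0, 0.23], [-0.0305, 0.0035, -0.0, 0.32], [-0.0355, 0.0035, -0.0, 0.41], [-0.04, 0.003, -0.0, 0.5]]
4 [[-0.004, 0.001, -0.0, 0.07], [-0.008, 0.002, -0.0, 0.15], [-0.012, 0.0025, -0.0, 0.22], [-0.016, 0.003, -0.0, 0.3], [-0.02, 0.003, -0.0, 0.37], [-0.024, 0.0025, -0.0, 0.45]]
```

```bash

python3 -m crank '[{"travel":[-0.0085,0,0],"delta_rot":[0,0,0],"fingers":0},{"travel":[-0.0085,0,0],"delta_rot":[0,0,0],"fingers":0},{"travel":[-0.0085,0,-0.03],"delta_rot":[0,0,0],"fingers":0},{"travel":[-0.0085,0,-0.059],"delta_rot":[0,0,0],"fingers":0},{"travel":[-0.0085,0,-0.059],"delta_rot":[0,0,0],"fingers":0}]' | head -3
python3 -m crank '[{"travel":[0.079,0.192,0],"delta_rot":[0,0,-0.99],"fingers":0},{"travel":[0.079,0.192,0],"delta_rot":[0,0,-0.99],"fingers":0},{"travel":[0.079,0.192,0],"delta_rot":[0,0,-0.99],"fingers":0},{"travel":[0.079,0.192,0],"delta_rot":[0,0,-0.99],"fingers":0},{"travel":[0.079,0.192,0],"delta_rot":[0,0,-0.99],"fingers":0},{"travel":[0.079,0.192,0],"delta_rot":[0,0,-0.99],"fingers":0},{"travel":[0.079,0.192,0],"delta_rot":[0,0,-0.99],"fingers":0},{"travel":[0.079,0.192,0],"delta_rot":[0,0,-0.99],"fingers":0},{"travel":[0.079,0.192,0],"delta_rot":[0,0,-0.99],"fingers":0},{"travel":[0.079,0.192,0],"delta_rot":[0,0,-0.99],"fingers":0}]' | head -3
python3 -m crank '[{"travel":[0,-0.0005,0.03],"delta_rot":[0,0,0],"fingers":0},{"travel":[0,-0.0005,0.059],"delta_rot":[0,0,0],"fingers":0},{"travel":[0,-0.0005,0.059],"delta_rot":[0,0,0],"fingers":0},{"travel":[0,-0.0005,0.059],"delta_rot":[0,0,0],"fingers":0}]' | head -3
python3 -m crank '[{"travel":[-0.0165,0.001,0],"delta_rot":[0,0,0.05],"fingers":0},{"travel":[-0.021,0.0025,0],"delta_rot":[0,0,0.14],"fingers":0},{"travel":[-0.026,0.003,0],"delta_rot":[0,0,0.23],"fingers":0},{"travel":[-0.0305,0.0035,0],"delta_rot":[0,0,0.32],"fingers":0},{"travel":[-0.0355,0.0035,0],"delta_rot":[0,0,0.41],"fingers":0},{"travel":[-0.04,0.003,0],"delta_rot":[0,0,0.5],"fingers":0}]'
python3 -c 'from h import *;rep("D")'
```

```text
t: 4.72
ee_pos: [0.5168, -0.044, 0.2058]
tcp_rot: [0.004, 0.258, 0.966, 0.0]
t: 5.55
ee_pos: [0.5422, 0.1624, 0.2007]
tcp_rot: [0.0, -0.23, 0.973, 0.0]
t: 5.88
ee_pos: [0.5417, 0.1615, 0.1409]
tcp_rot: [-0.001, -0.23, 0.973, 0.0]
t: 6.38
ee_pos: [0.5753, 0.1822, 0.1423]
tcp_rot: [-0.002, 0.019, 1.0, -0.001]
contact_force: [-8.2, -2.4, -3.7]
gripper_width: -0.0001
grip_force: 3.9
D t 6.38 pos [0.5753 0.1822 0.1423] yaw 3.103 push 8.06 radial -2.76 fz -3.72 q(yaw) 0.507 q(pos) 0.468 dcmd [-0.0257 -0.0016  0.0013]
```

```bash

python3 -m crank '[{"travel":[-0.004,0.001,0],"delta_rot":[0,0,0.07],"fingers":0},{"travel":[-0.008,0.002,0],"delta_rot":[0,0,0.15],"fingers":0},{"travel":[-0.012,0.0025,0],"delta_rot":[0,0,0.22],"fingers":0},{"travel":[-0.016,0.003,0],"delta_rot":[0,0,0.3],"fingers":0},{"travel":[-0.02,0.003,0],"delta_rot":[0,0,0.37],"fingers":0},{"travel":[-0.024,0.0025,0],"delta_rot":[0,0,0.45],"fingers":0},{"travel":[-0.024,0.0025,0],"delta_rot":[0,0,0.45],"fingers":0},{"travel":[-0.024,0.0025,0],"delta_rot":[0,0,0.45],"fingers":0}]'
python3 - <<'E'
from h import *
rep("D")
def tr(k0,k1):
    u=pose(k0,.95,o=.026);u2=u.copy();u2[2]=.2
    return [[u,u2],[pose(k1,0,o=.032,z=.2)],[pose(k1,0,o=.032)],[pose(k1,q) for q in np.linspace(.05,.5,6)],[pose(k1,q) for q in np.linspace(.575,.95,6)]]
print(pose("D",.95),pose("A",0))
plan(tr("D","A"))
E
```

```text
t: 7.05
ee_pos: [0.5996, 0.185, 0.1423]
tcp_rot: [-0.001, 0.24, 0.971, 0.0]
contact_force: [-5.8, 3.6, -4.7]
gripper_width: -0.0002
grip_force: 3.4
D t 7.05 pos [0.5996 0.185  0.1423] yaw 2.658 push 6.77 radial 0.47 fz -4.66 q(yaw) 0.952 q(pos) 0.925 dcmd [-0.0014  0.0013  0.0013]
[0.60081008 0.18400941 0.141      2.65979633] [ 0.64078188  0.08020929  0.141      -0.85079633]
0 [[0.0085, 0.0, -0.0, -0.0], [0.0085, 0.0, -0.059, -0.0]]
1 [[-0.0785, -0.068, -0.0, -2.77]]
2 [[0.0005, 0.0, 0.059, -0.0]]
3 [[0.0165, -0.001, -0.0, 0.05], [0.021, -0.002, -0.0, 0.14], [0.0255, -0.0025, -0.0, 0.23], [0.0305, -0.003, -0.0, 0.32], [0.035, -0.003, -0.0, 0.41], [0.04, -0.0025, -0.0, 0.5]]
4 [[0.0035, -0.001, -0.0, 0.07], [0.0075, -0.002, -0.0, 0.15], [0.0115, -0.003, -0.0, 0.22], [0.0155, -0.003, -0.0, 0.3], [0.0195, -0.003, -0.0, 0.37], [0.0235, -0.003, -0.0, 0.45]]
```

```bash

python3 -m crank '[{"travel":[0.0085,0,0],"delta_rot":[0,0,0],"fingers":0},{"travel":[0.0085,0,0],"delta_rot":[0,0,0],"fingers":0},{"travel":[0.0085,0,-0.03],"delta_rot":[0,0,0],"fingers":0},{"travel":[0.0085,0,-0.059],"delta_rot":[0,0,0],"fingers":0},{"travel":[0.0085,0,-0.059],"delta_rot":[0,0,0],"fingers":0}]' | head -3
python3 -m crank '[{"travel":[-0.0785,-0.068,0],"delta_rot":[0,0,-0.12],"fingers":0},{"travel":[-0.0785,-0.068,0],"delta_rot":[0,0,-0.24],"fingers":0},{"travel":[-0.0785,-0.068,0],"delta_rot":[0,0,-0.36],"fingers":0},{"travel":[-0.0785,-0.068,0],"delta_rot":[0,0,-0.48],"fingers":0},{"travel":[-0.0785,-0.068,0],"delta_rot":[0,0,-0.6],"fingers":0},{"travel":[-0.0785,-0.068,0],"delta_rot":[0,0,-0.72],"fingers":0},{"travel":[-0.0785,-0.068,0],"delta_rot":[0,0,-0.84],"fingers":0},{"travel":[-0.0785,-0.068,0],"delta_rot":[0,0,-0.92],"fingers":0}]' | head -3
python3 -m crank '[{"travel":[0,0,0],"delta_rot":[0,0,-0.12],"fingers":0},{"travel":[0,0,0],"delta_rot":[0,0,-0.24],"fingers":0},{"travel":[0,0,0],"delta_rot":[0,0,-0.36],"fingers":0},{"travel":[0,0,0],"delta_rot":[0,0,-0.48],"fingers":0},{"travel":[0,0,0],"delta_rot":[0,0,-0.6],"fingers":0},{"travel":[0,0,0],"delta_rot":[0,0,-0.72],"fingers":0},{"travel":[0,0,0],"delta_rot":[0,0,-0.84],"fingers":0},{"travel":[0,0,0],"delta_rot":[0,0,-0.92],"fingers":0}]' | head -3
python3 -m crank '[{"travel":[0,0,0],"delta_rot":[0,0,-0.12],"fingers":0},{"travel":[0,0,0],"delta_rot":[0,0,-0.24],"fingers":0},{"travel":[0,0,0],"delta_rot":[0,0,-0.36],"fingers":0},{"travel":[0,0,0],"delta_rot":[0,0,-0.48],"fingers":0},{"travel":[0,0,0],"delta_rot":[0,0,-0.6],"fingers":0},{"travel":[0,0,0],"delta_rot":[0,0,-0.72],"fingers":0},{"travel":[0,0,0],"delta_rot":[0,0,-0.84],"fingers":0},{"travel":[0,0,0],"delta_rot":[0,0,-0.93],"fingers":0},{"travel":[0,0,0],"delta_rot":[0,0,-0.93],"fingers":0}]' | head -3
python3 -c 'from h import *;rep("A");print(pose("A",0,.032,.2))'
```

```text
t: 7.47
ee_pos: [0.5953, 0.1887, 0.2075]
tcp_rot: [0.005, 0.239, 0.971, 0.002]
t: 8.13
ee_pos: [0.6317, 0.0914, 0.2018]
tcp_rot: [0.001, -0.22, 0.976, -0.0]
t: 8.8
ee_pos: [0.6316, 0.0915, 0.2019]
tcp_rot: [0.001, -0.63, 0.776, -0.001]
t: 9.55
ee_pos: [0.6316, 0.0916, 0.2017]
tcp_rot: [-0.0, 0.911, -0.412, 0.001]
A t 9.55 pos [0.6316 0.0916 0.2017] yaw -0.85 push 0.23 radial -0.03 fz -0.11 q(yaw) -0.001 q(pos) -0.227 dcmd [-0.0363  0.0517  0.0607]
[ 0.6315505   0.09073457  0.2        -0.85079633]
```

```bash

python3 -m crank '[{"travel":[0,0,0.03],"delta_rot":[0,0,0],"fingers":0},{"travel":[0,0,0.059],"delta_rot":[0,0,0],"fingers":0},{"travel":[0,0,0.059],"delta_rot":[0,0,0],"fingers":0},{"travel":[0,0,0.059],"delta_rot":[0,0,0],"fingers":0}]' | head -3
python3 -m crank '[{"travel":[0.0165,-0.001,0],"delta_rot":[0,0,0.05],"fingers":0},{"travel":[0.021,-0.002,0],"delta_rot":[0,0,0.14],"fingers":0},{"travel":[0.0255,-0.0025,0],"delta_rot":[0,0,0.23],"fingers":0},{"travel":[0.0305,-0.003,0],"delta_rot":[0,0,0.32],"fingers":0},{"travel":[0.035,-0.003,0],"delta_rot":[0,0,0.41],"fingers":0},{"travel":[0.04,-0.0025,0],"delta_rot":[0,0,0.5],"fingers":0}]' >/dev/null
python3 -c 'from h import *;rep("A")'
python3 -m crank '[{"travel":[0.0035,-0.001,0],"delta_rot":[0,0,0.07],"fingers":0},{"travel":[0.0075,-0.002,0],"delta_rot":[0,0,0.15],"fingers":0},{"travel":[0.0115,-0.003,0],"delta_rot":[0,0,0.22],"fingers":0},{"travel":[0.0155,-0.003,0],"delta_rot":[0,0,0.3],"fingers":0},{"travel":[0.0195,-0.003,0],"delta_rot":[0,0,0.37],"fingers":0},{"travel":[0.0235,-0.003,0],"delta_rot":[0,0,0.45],"fingers":0},{"travel":[0.0235,-0.003,0],"delta_rot":[0,0,0.45],"fingers":0},{"travel":[0.0235,-0.003,0],"delta_rot":[0,0,0.45],"fingers":0}]' >/dev/null
python3 - <<'E'
from h import *
rep("A")
def tr(k0,k1):
    u=pose(k0,.95,o=.026);u2=u.copy();u2[2]=.2
    return [[u,u2],[pose(k1,0,o=.032,z=.2)],[pose(k1,0,o=.032)],[pose(k1,q) for q in np.linspace(.05,.5,6)],[pose(k1,q) for q in np.linspace(.575,.95,6)]]
print(pose("C",0))
plan(tr("A","C"))
E
```

```text
t: 9.88
ee_pos: [0.6307, 0.0916, 0.1412]
tcp_rot: [0.0, 0.91, -0.415, -0.001]
A t 10.38 pos [0.6599 0.0649 0.1434] yaw -1.358 push 8.78 radial 1.49 fz -5.59 q(yaw) 0.507 q(pos) 0.457 dcmd [-0.0081  0.0251  0.0024]
A t 11.05 pos [0.6689 0.0422 0.1435] yaw -1.805 push 7.49 radial 3.18 fz -4.99 q(yaw) 0.954 q(pos) 0.91 dcmd [0.001  0.0023 0.0025]
[ 0.46817913  0.06457839  0.141      -0.89520367]
0 [[-0.008, 0.0, -0.0, -0.0], [-0.008, 0.0, -0.059, -0.0]]
1 [[0.0385, 0.189, -0.0, -0.91]]
2 [[0.0, 0.0, 0.059, 0.0]]
3 [[-0.0165, 0.001, -0.0, 0.05], [-0.021, 0.002, -0.0, 0.14], [-0.026, 0.003, -0.0, 0.23], [-0.0305, 0.0035, -0.0, 0.32], [-0.0355, 0.003, -0.0, 0.41], [-0.04, 0.0025, -0.0, 0.5]]
4 [[-0.004, 0.0015, -0.0, 0.08], [-0.0075, 0.0025, -0.0, 0.15], [-0.0115, 0.003, -0.0, 0.23], [-0.0155, 0.003, -0.0, 0.3], [-0.0195, 0.0035, -0.0, 0.38], [-0.0235, 0.003, -0.0, 0.45]]
```

```bash

python3 -m crank '[{"travel":[-0.008,0,0],"delta_rot":[0,0,0],"fingers":0},{"travel":[-0.008,0,0],"delta_rot":[0,0,0],"fingers":0},{"travel":[-0.008,0,-0.03],"delta_rot":[0,0,0],"fingers":0},{"travel":[-0.008,0,-0.059],"delta_rot":[0,0,0],"fingers":0},{"travel":[-0.008,0,-0.059],"delta_rot":[0,0,0],"fingers":0}]' | head -3
python3 -m crank '[{"travel":[0.0385,0.189,0],"delta_rot":[0,0,-0.91],"fingers":0},{"travel":[0.0385,0.189,0],"delta_rot":[0,0,-0.91],"fingers":0},{"travel":[0.0385,0.189,0],"delta_rot":[0,0,-0.91],"fingers":0},{"travel":[0.0385,0.189,0],"delta_rot":[0,0,-0.91],"fingers":0},{"travel":[0.0385,0.189,0],"delta_rot":[0,0,-0.91],"fingers":0},{"travel":[0.0385,0.189,0],"delta_rot":[0,0,-0.91],"fingers":0},{"travel":[0.0385,0.189,0],"delta_rot":[0,0,-0.91],"fingers":0},{"travel":[0.0385,0.189,0],"delta_rot":[0,0,-0.91],"fingers":0},{"travel":[0.0385,0.189,0],"delta_rot":[0,0,-0.91],"fingers":0},{"travel":[0.0385,0.189,0],"delta_rot":[0,0,-0.91],"fingers":0}]' | head -3
python3 -m crank '[{"travel":[0,0,0.03],"delta_rot":[0,0,0],"fingers":0},{"travel":[0,0,0.059],"delta_rot":[0,0,0],"fingers":0},{"travel":[0,0,0.059],"delta_rot":[0,0,0],"fingers":0},{"travel":[0,0,0.059],"delta_rot":[0,0,0],"fingers":0}]' | head -3
python3 -m crank '[{"travel":[-0.0165,0.001,0],"delta_rot":[0,0,0.05],"fingers":0},{"travel":[-0.021,0.002,0],"delta_rot":[0,0,0.14],"fingers":0},{"travel":[-0.026,0.003,0],"delta_rot":[0,0,0.23],"fingers":0},{"travel":[-0.0305,0.0035,0],"delta_rot":[0,0,0.32],"fingers":0},{"travel":[-0.0355,0.003,0],"delta_rot":[0,0,0.41],"fingers":0},{"travel":[-0.04,0.0025,0],"delta_rot":[0,0,0.5],"fingers":0}]' >/dev/null
python3 -c 'from h import *;rep("C")'
python3 -m crank '[{"travel":[-0.004,0.0015,0],"delta_rot":[0,0,0.08],"fingers":0},{"travel":[-0.0075,0.0025,0],"delta_rot":[0,0,0.15],"fingers":0},{"travel":[-0.0115,0.003,0],"delta_rot":[0,0,0.23],"fingers":0},{"travel":[-0.0155,0.003,0],"delta_rot":[0,0,0.3],"fingers":0},{"travel":[-0.0195,0.0035,0],"delta_rot":[0,0,0.38],"fingers":0},{"travel":[-0.0235,0.003,0],"delta_rot":[0,0,0.45],"fingers":0},{"travel":[-0.0235,0.003,0],"delta_rot":[0,0,0.45],"fingers":0},{"travel":[-0.0235,0.003,0],"delta_rot":[0,0,0.45],"fingers":0}]' >/dev/null
python3 - <<'E'
from h import *
rep("C")
u=pose("C",.95,o=.026);u2=u.copy();u2[2]=.2
print(pose("B",.95))
z=.138
b=lambda q:pose("B",q,z=z)
plan([[u,u2],[pose("B",.9,o=.032,z=.2)],[pose("B",.9,o=.032,z=z)],[b(q) for q in (.95,1.03,1.11,1.19,1.27,1.35)],[b(q) for q in (1.41,1.47,1.53,1.59,1.65)]])
E
```

```text
t: 11.47
ee_pos: [0.6711, 0.0486, 0.2077]
tcp_rot: [0.003, -0.62, 0.785, -0.003]
t: 12.3
ee_pos: [0.4767, 0.0547, 0.2013]
tcp_rot: [-0.0, 0.901, -0.433, 0.001]
t: 12.63
ee_pos: [0.4759, 0.0548, 0.1411]
tcp_rot: [0.001, 0.902, -0.433, -0.001]
C t 13.13 pos [0.451  0.0834 0.1433] yaw -1.4 push 7.22 radial -1.74 fz -5.63 q(yaw) 0.505 q(pos) 0.488 dcmd [ 0.0081 -0.0227  0.0023]
C t 13.8 pos [0.4433 0.106  0.1431] yaw -1.845 push 5.65 radial -2.81 fz -4.46 q(yaw) 0.95 q(pos) 0.948 dcmd [ 0.0004 -0.0001  0.0021]
[ 0.50780753 -0.04002752  0.141      -3.66879633]
0 [[0.008, 0.0, -0.0, 0.0], [0.008, 0.0, -0.059, 0.0]]
1 [[0.1175, -0.1185, -0.0, 1.77]]
2 [[0.0, -0.0005, 0.062, 0.0]]
3 [[0.0165, -0.0005, -0.0, 0.05], [0.021, -0.0015, -0.0, 0.13], [0.025, -0.0025, -0.0, 0.21], [0.029, -0.0025, -0.0, 0.29], [0.0335, -0.0025, -0.0, 0.37], [0.0375, -0.0025, -0.0, 0.45]]
4 [[0.0035, -0.001, -0.0, 0.06], [0.0065, -0.002, -0.0, 0.12], [0.0095, -0.0025, -0.0, 0.18], [0.0125, -0.003, -0.0, 0.24], [0.016, -0.003, -0.0, 0.3]]
```

```bash

python3 -m crank '[{"travel":[0.008,0,0],"delta_rot":[0,0,0],"fingers":0},{"travel":[0.008,0,0],"delta_rot":[0,0,0],"fingers":0},{"travel":[0.008,0,-0.03],"delta_rot":[0,0,0],"fingers":0},{"travel":[0.008,0,-0.059],"delta_rot":[0,0,0],"fingers":0},{"travel":[0.008,0,-0.059],"delta_rot":[0,0,0],"fingers":0}]' | head -3
python3 -m crank '[{"travel":[0.1175,-0.1185,0],"delta_rot":[0,0,0.12],"fingers":0},{"travel":[0.1175,-0.1185,0],"delta_rot":[0,0,0.24],"fingers":0},{"travel":[0.1175,-0.1185,0],"delta_rot":[0,0,0.36],"fingers":0},{"travel":[0.1175,-0.1185,0],"delta_rot":[0,0,0.48],"fingers":0},{"travel":[0.1175,-0.1185,0],"delta_rot":[0,0,0.6],"fingers":0},{"travel":[0.1175,-0.1185,0],"delta_rot":[0,0,0.72],"fingers":0},{"travel":[0.1175,-0.1185,0],"delta_rot":[0,0,0.84],"fingers":0},{"travel":[0.1175,-0.1185,0],"delta_rot":[0,0,0.88],"fingers":0}]' | head -3
python3 -m crank '[{"travel":[0,0,0],"delta_rot":[0,0,0.12],"fingers":0},{"travel":[0,0,0],"delta_rot":[0,0,0.24],"fingers":0},{"travel":[0,0,0],"delta_rot":[0,0,0.36],"fingers":0},{"travel":[0,0,0],"delta_rot":[0,0,0.48],"fingers":0},{"travel":[0,0,0],"delta_rot":[0,0,0.6],"fingers":0},{"travel":[0,0,0],"delta_rot":[0,0,0.72],"fingers":0},{"travel":[0,0,0],"delta_rot":[0,0,0.84],"fingers":0},{"travel":[0,0,0],"delta_rot":[0,0,0.89],"fingers":0},{"travel":[0,0,0],"delta_rot":[0,0,0.89],"fingers":0}]' | head -3
python3 -m crank '[{"travel":[0,-0.0005,0.03],"delta_rot":[0,0,0],"fingers":0},{"travel":[0,-0.0005,0.062],"delta_rot":[0,0,0],"fingers":0},{"travel":[0,-0.0005,0.062],"delta_rot":[0,0,0],"fingers":0},{"travel":[0,-0.0005,0.062],"delta_rot":[0,0,0],"fingers":0}]' >/dev/null
python3 -c 'from h import *;rep("B");print(pose("B",.9,.032,.138))'
```

```text
t: 14.22
ee_pos: [0.4422, 0.0993, 0.2059]
tcp_rot: [0.003, -0.604, 0.797, -0.002]
t: 14.88
ee_pos: [0.5229, -0.0463, 0.2009]
tcp_rot: [0.0, -0.203, 0.979, 0.0]
t: 15.63
ee_pos: [0.5228, -0.0459, 0.201]
tcp_rot: [0.001, 0.235, 0.972, 0.0]
B t 15.97 pos [ 0.5217 -0.0461  0.1381] yaw 2.671 push 0.05 radial 0.43 fz 0.31 q(yaw) 0.893 q(pos) 0.695 dcmd [ 0.0454 -0.0247  0.0001]
[ 0.52286775 -0.04687216  0.138      -3.61879633]
```

```bash

python3 -m crank '[{"travel":[0.0165,-0.0005,0],"delta_rot":[0,0,0.05],"fingers":0},{"travel":[0.021,-0.0015,0],"delta_rot":[0,0,0.13],"fingers":0},{"travel":[0.025,-0.0025,0],"delta_rot":[0,0,0.21],"fingers":0},{"travel":[0.029,-0.0025,0],"delta_rot":[0,0,0.29],"fingers":0},{"travel":[0.0335,-0.0025,0],"delta_rot":[0,0,0.37],"fingers":0},{"travel":[0.0375,-0.0025,0],"delta_rot":[0,0,0.45],"fingers":0}]' >/dev/null
python3 -c 'from h import *;rep("B")'
python3 -m crank '[{"travel":[0.0035,-0.001,0],"delta_rot":[0,0,0.06],"fingers":0},{"travel":[0.0065,-0.002,0],"delta_rot":[0,0,0.12],"fingers":0},{"travel":[0.0095,-0.0025,0],"delta_rot":[0,0,0.18],"fingers":0},{"travel":[0.0125,-0.003,0],"delta_rot":[0,0,0.24],"fingers":0},{"travel":[0.016,-0.003,0],"delta_rot":[0,0,0.3],"fingers":0}]' >/dev/null
python3 - <<'E'
from h import *
rep("B")
b=lambda q:pose("B",q,z=.138)
plan([[b(q) for q in (1.70,1.75,1.8)],[b(q) for q in (1.84,1.88,1.92)],[b(q) for q in (1.96,2.0,2.04)]])
E
```

```text
B t 16.47 pos [ 0.4902 -0.0327  0.1409] yaw 2.216 push 8.4 radial -2.56 fz -6.69 q(yaw) 1.348 q(pos) 1.313 dcmd [ 0.0139 -0.0113  0.0029]
B t 16.88 pos [ 0.4781 -0.0221  0.1408] yaw 1.917 push 9.55 radial -1.98 fz -7.53 q(yaw) 1.648 q(pos) 1.621 dcmd [ 0.0018 -0.0007  0.0028]
0 [[0.0025, -0.001, -0.0, 0.05], [0.005, -0.0015, -0.0, 0.1], [0.0075, -0.002, -0.0, 0.15]]
1 [[0.002, -0.001, -0.0, 0.04], [0.004, -0.0015, -0.0, 0.08], [0.006, -0.002, -0.0, 0.12]]
2 [[0.002, -0.0005, -0.0, 0.04], [0.004, -0.001, -0.0, 0.08], [0.0065, -0.0015, -0.0, 0.12]]
```

```bash

python3 -m crank '[{"travel":[0.0025,-0.001,0],"delta_rot":[0,0,0.05],"fingers":0},{"travel":[0.005,-0.0015,0],"delta_rot":[0,0,0.1],"fingers":0},{"travel":[0.0075,-0.002,0],"delta_rot":[0,0,0.15],"fingers":0}]' >/dev/null
python3 -c 'from h import *;rep("B")'
python3 -m crank '[{"travel":[0.002,-0.001,0],"delta_rot":[0,0,0.04],"fingers":0},{"travel":[0.004,-0.0015,0],"delta_rot":[0,0,0.08],"fingers":0},{"travel":[0.006,-0.002,0],"delta_rot":[0,0,0.12],"fingers":0}]' >/dev/null
python3 -c 'from h import *;rep("B")'
```

```text
B t 17.13 pos [ 0.4734 -0.0158  0.1407] yaw 1.767 push 9.51 radial -2.22 fz -6.74 q(yaw) 1.797 q(pos) 1.772 dcmd [ 0.0067 -0.0126  0.0027]
B t 17.38 pos [ 0.4702 -0.0104  0.1407] yaw 1.648 push 10.0 radial -2.78 fz -5.1 q(yaw) 1.917 q(pos) 1.893 dcmd [ 0.0034 -0.0072  0.0027]
```

```bash

python3 -m crank '[{"travel":[0.002,-0.0005,0],"delta_rot":[0,0,0.04],"fingers":0},{"travel":[0.004,-0.001,0],"delta_rot":[0,0,0.08],"fingers":0},{"travel":[0.0065,-0.0015,0],"delta_rot":[0,0,0.12],"fingers":0}]' >/dev/null
python3 - <<'E'
from h import *
rep("B")
b=lambda q:pose("B",q,z=.138)
plan([[b(q) for q in (2.08,2.12)],[b(q) for q in (2.16,2.2)],[b(q) for q in (2.24,2.28)]])
E
```

```text
B t 17.63 pos [ 0.4679 -0.0041  0.1405] yaw 1.528 push 10.32 radial -5.35 fz -6.77 q(yaw) 2.037 q(pos) 2.021 dcmd [ 0.0012 -0.0009  0.0025]
0 [[0.002, -0.001, -0.0, 0.04], [0.004, -0.0015, -0.0, 0.08]]
1 [[0.002, -0.0005, -0.0, 0.04], [0.004, -0.001, -0.0, 0.08]]
2 [[0.002, -0.001, -0.0, 0.04], [0.004, -0.0015, -0.0, 0.08]]
```

```bash
python3 - <<'E'
s=open("h.py").read()
s=s.replace('    print(k,"t"','    pc=v+.011*cw; print("PUSHEQ",round((pc[0]*f[1]-pc[1]*f[0])/.05,2))\n    print(k,"t"');open("h.py","w").write(s)
E
python3 -c 'from h import *;rep("B")'
python3 -m crank '[{"travel":[0.002,-0.001,0],"delta_rot":[0,0,0.04],"fingers":0},{"travel":[0.004,-0.0015,0],"delta_rot":[0,0,0.08],"fingers":0}]' >/dev/null
python3 -c 'from h import *;rep("B")'
```

```text
PUSHEQ 10.86
B t 17.63 pos [ 0.4679 -0.0041  0.1405] yaw 1.528 push 10.32 radial -5.35 fz -6.77 q(yaw) 2.037 q(pos) 2.021 dcmd [ 0.0037 -0.0133  0.0025]
PUSHEQ 9.84
B t 17.8 pos [ 0.4666 -0.      0.1406] yaw 1.448 push 9.36 radial -4.66 fz -7.6 q(yaw) 2.117 q(pos) 2.102 dcmd [ 0.0024 -0.0092  0.0026]
```

```bash

python3 -m crank '[{"travel":[0.002,-0.0005,0],"delta_rot":[0,0,0.04],"fingers":0}]' >/dev/null
python3 -c 'from h import *;rep("B")'
python3 -m crank '[{"travel":[0.002,-0.0005,0],"delta_rot":[0,0,0.04],"fingers":0}]' >/dev/null
python3 -c 'from h import *;rep("B")'
```

```text
PUSHEQ 10.6
B t 17.88 pos [0.4662 0.002  0.1405] yaw 1.408 push 10.13 radial -4.65 fz -6.76 q(yaw) 2.157 q(pos) 2.142 dcmd [ 0.0019 -0.0072  0.0025]
PUSHEQ 10.49
B t 17.97 pos [0.4659 0.0041 0.1404] yaw 1.367 push 10.16 radial -3.81 fz -7.85 q(yaw) 2.197 q(pos) 2.182 dcmd [ 0.0016 -0.0051  0.0024]
```

```bash

python3 -m crank '[{"travel":[0.002,-0.0005,0],"delta_rot":[0,0,0.04],"fingers":0}]' >/dev/null
python3 -c 'from h import *;rep("B")'
python3 -m crank '[{"travel":[0.002,-0.001,0],"delta_rot":[0,0,0.04],"fingers":0}]' >/dev/null
python3 -c 'from h import *;rep("B")'
python3 - <<'E'
from h import *
b=lambda q:pose("B",q,z=.138)
plan([[b(2.32)],[b(2.36)],[b(2.40)],[b(2.44)],[b(2.48)]])
E
```

```text
PUSHEQ 10.13
B t 18.05 pos [0.4657 0.0061 0.1404] yaw 1.327 push 9.71 radial -4.51 fz -6.66 q(yaw) 2.237 q(pos) 2.221 dcmd [ 0.0014 -0.0031  0.0024]
PUSHEQ 10.82
B t 18.13 pos [0.4652 0.0082 0.1403] yaw 1.287 push 10.43 radial -4.05 fz -5.96 q(yaw) 2.277 q(pos) 2.263 dcmd [ 0.001  -0.001   0.0023]
0 [[0.002, -0.0005, -0.0, 0.04]]
1 [[0.002, -0.0005, -0.0, 0.04]]
2 [[0.002, -0.001, -0.0, 0.04]]
3 [[0.002, -0.0005, -0.0, 0.04]]
4 [[0.002, -0.0005, -0.0, 0.04]]
```

```bash

python3 -m crank '[{"travel":[0.002,-0.0005,0],"delta_rot":[0,0,0.04],"fingers":0}]' >/dev/null
python3 -c 'from h import *;rep("B")'
python3 -m crank '[{"travel":[0.002,-0.0005,0],"delta_rot":[0,0,0.04],"fingers":0}]' >/dev/null
python3 -c 'from h import *;rep("B")'
python3 -m crank '[{"travel":[0.002,-0.001,0],"delta_rot":[0,0,0.04],"fingers":0}]' >/dev/null
python3 -c 'from h import *;rep("B")'
```

```text
PUSHEQ 11.21
B t 18.22 pos [0.4652 0.0103 0.1404] yaw 1.247 push 10.68 radial -5.12 fz -7.39 q(yaw) 2.317 q(pos) 2.303 dcmd [ 0.0002 -0.0093  0.0024]
PUSHEQ 11.21
B t 18.3 pos [0.4652 0.0123 0.1403] yaw 1.207 push 10.75 radial -4.73 fz -6.25 q(yaw) 2.357 q(pos) 2.341 dcmd [ 0.0002 -0.0073  0.0023]
PUSHEQ 11.86
B t 18.38 pos [0.465  0.0145 0.1403] yaw 1.167 push 11.33 radial -4.91 fz -5.56 q(yaw) 2.397 q(pos) 2.382 dcmd [ 0.     -0.0051  0.0023]
```

```bash

python3 -m crank '[{"travel":[0.002,-0.0005,0],"delta_rot":[0,0,0.04],"fingers":0}]' >/dev/null
python3 -c 'from h import *;rep("B")'
python3 -m crank '[{"travel":[0.002,-0.0005,0],"delta_rot":[0,0,0.04],"fingers":0}]' >/dev/null
python3 - <<'E'
from h import *
rep("B")
u=pose("B",2.48,o=.026,z=.138);u2=u.copy();u2[2]=.2
z=.137
b=lambda q:pose("D",q,z=z)
plan([[u,u2],[pose("D",.9,o=.032,z=.2)],[pose("D",.9,o=.032,z=z)],[b(q) for q in (.95,1.03,1.11,1.19,1.27,1.35,1.43,1.51,1.59)]]+[[b(q) for q in (1.65,1.71,1.77,1.83)]]+[[b(q)] for q in (1.87,1.91,1.95,1.99)])
E
```

```text
PUSHEQ 12.06
B t 18.47 pos [0.4652 0.0165 0.1403] yaw 1.127 push 11.46 radial -5.53 fz -5.68 q(yaw) 2.437 q(pos) 2.42 dcmd [ 0.0002 -0.0031  0.0023]
PUSHEQ 13.35
B t 18.55 pos [0.4655 0.0185 0.1402] yaw 1.087 push 12.8 radial -5.49 fz -6.33 q(yaw) 2.477 q(pos) 2.459 dcmd [ 0.0005 -0.0011  0.0022]
0 [[-0.008, -0.0005, -0.0, 0.0], [-0.008, -0.0005, -0.062, 0.0]]
1 [[0.215, 0.028, -0.0, -1.62]]
2 [[-0.0, -0.0, 0.063, -0.0]]
3 [[-0.0165, 0.001, -0.0, 0.05], [-0.021, 0.002, -0.0, 0.13], [-0.025, 0.0025, -0.0, 0.21], [-0.0295, 0.003, -0.0, 0.29], [-0.0335, 0.003, -0.0, 0.37], [-0.038, 0.003, -0.0, 0.45], [-0.042, 0.002, -0.0, 0.53], [-0.046, 0.0015, -0.0, 0.61], [-0.05, 0.0, -0.0, 0.69]]
4 [[-0.003, 0.001, -0.0, 0.06], [-0.006, 0.002, -0.0, 0.12], [-0.0095, 0.0025, -0.0, 0.18], [-0.0125, 0.003, -0.0, 0.24]]
5 [[-0.002, 0.0005, -0.0, 0.04]]
6 [[-0.002, 0.001, -0.0, 0.04]]
7 [[-0.002, 0.0005, -0.0, 0.04]]
8 [[-0.002, 0.0005, -0.0, 0.04]]
```

```bash

python3 -m crank '[{"travel":[-0.008,-0.0005,0],"delta_rot":[0,0,0],"fingers":0},{"travel":[-0.008,-0.0005,0],"delta_rot":[0,0,0],"fingers":0},{"travel":[-0.008,-0.0005,-0.03],"delta_rot":[0,0,0],"fingers":0},{"travel":[-0.008,-0.0005,-0.062],"delta_rot":[0,0,0],"fingers":0},{"travel":[-0.008,-0.0005,-0.062],"delta_rot":[0,0,0],"fingers":0}]' | head -3
python3 -m crank '[{"travel":[0.215,0.028,0],"delta_rot":[0,0,-0.12],"fingers":0},{"travel":[0.215,0.028,0],"delta_rot":[0,0,-0.24],"fingers":0},{"travel":[0.215,0.028,0],"delta_rot":[0,0,-0.36],"fingers":0},{"travel":[0.215,0.028,0],"delta_rot":[0,0,-0.48],"fingers":0},{"travel":[0.215,0.028,0],"delta_rot":[0,0,-0.6],"fingers":0},{"travel":[0.215,0.028,0],"delta_rot":[0,0,-0.72],"fingers":0},{"travel":[0.215,0.028,0],"delta_rot":[0,0,-0.82],"fingers":0},{"travel":[0.215,0.028,0],"delta_rot":[0,0,-0.82],"fingers":0}]' | head -3
python3 -m crank '[{"travel":[0,0,0],"delta_rot":[0,0,-0.12],"fingers":0},{"travel":[0,0,0],"delta_rot":[0,0,-0.24],"fingers":0},{"travel":[0,0,0],"delta_rot":[0,0,-0.36],"fingers":0},{"travel":[0,0,0],"delta_rot":[0,0,-0.48],"fingers":0},{"travel":[0,0,0],"delta_rot":[0,0,-0.6],"fingers":0},{"travel":[0,0,0],"delta_rot":[0,0,-0.72],"fingers":0},{"travel":[0,0,0],"delta_rot":[0,0,-0.8],"fingers":0},{"travel":[0,0,0],"delta_rot":[0,0,-0.8],"fingers":0}]' | head -3
python3 -m crank '[{"travel":[0,0,0.03],"delta_rot":[0,0,0],"fingers":0},{"travel":[0,0,0.063],"delta_rot":[0,0,0],"fingers":0},{"travel":[0,0,0.063],"delta_rot":[0,0,0],"fingers":0},{"travel":[0,0,0.063],"delta_rot":[0,0,0],"fingers":0}]' >/dev/null
python3 -c 'from h import *;rep("D");print(pose("D",.9,.032,.137))'
```

```text
t: 18.97
ee_pos: [0.4628, 0.0135, 0.2067]
tcp_rot: [0.003, 0.855, 0.519, 0.004]
t: 19.63
ee_pos: [0.5852, 0.1926, 0.2009]
tcp_rot: [0.0, 0.575, 0.818, 0.0]
t: 20.3
ee_pos: [0.5847, 0.1909, 0.2015]
tcp_rot: [0.001, 0.214, 0.977, 0.0]
PUSHEQ -1.02
D t 20.63 pos [0.5839 0.1909 0.1371] yaw 2.706 push -0.9 radial 0.25 fz 1.17 q(yaw) 0.904 q(pos) 0.653 dcmd [-0.0585  0.0391  0.0001]
[0.5854547  0.19016339 0.137      2.70979633]
```

```bash

python3 -m crank '[{"travel":[-0.0165,0.001,0],"delta_rot":[0,0,0.05],"fingers":0},{"travel":[-0.021,0.002,0],"delta_rot":[0,0,0.13],"fingers":0},{"travel":[-0.025,0.0025,0],"delta_rot":[0,0,0.21],"fingers":0},{"travel":[-0.0295,0.003,0],"delta_rot":[0,0,0.29],"fingers":0},{"travel":[-0.0335,0.003,0],"delta_rot":[0,0,0.37],"fingers":0},{"travel":[-0.038,0.003,0],"delta_rot":[0,0,0.45],"fingers":0},{"travel":[-0.042,0.002,0],"delta_rot":[0,0,0.53],"fingers":0},{"travel":[-0.046,0.0015,0],"delta_rot":[0,0,0.61],"fingers":0},{"travel":[-0.05,0,0],"delta_rot":[0,0,0.69],"fingers":0}]' >/dev/null
python3 -c 'from h import *;rep("D")'
python3 -m crank '[{"travel":[-0.003,0.001,0],"delta_rot":[0,0,0.06],"fingers":0},{"travel":[-0.006,0.002,0],"delta_rot":[0,0,0.12],"fingers":0},{"travel":[-0.0095,0.0025,0],"delta_rot":[0,0,0.18],"fingers":0},{"travel":[-0.0125,0.003,0],"delta_rot":[0,0,0.24],"fingers":0}]' >/dev/null
python3 -c 'from h import *;rep("D")'
```

```text
PUSHEQ 10.04
D t 21.38 pos [0.6298 0.1724 0.139 ] yaw 2.015 push 10.53 radial 2.67 fz -6.82 q(yaw) 1.595 q(pos) 1.536 dcmd [-0.0126  0.0206  0.002 ]
PUSHEQ 10.99
D t 21.72 pos [0.6386 0.1627 0.1391] yaw 1.776 push 11.48 radial 2.86 fz -8.08 q(yaw) 1.834 q(pos) 1.777 dcmd [-0.0038  0.0108  0.0021]
```

```bash

python3 -m crank '[{"travel":[-0.002,0.0005,0],"delta_rot":[0,0,0.04],"fingers":0}]' >/dev/null
python3 -c 'from h import *;rep("D")'
python3 -m crank '[{"travel":[-0.002,0.001,0],"delta_rot":[0,0,0.04],"fingers":0}]' >/dev/null
python3 -c 'from h import *;rep("D")'
python3 -m crank '[{"travel":[-0.002,0.0005,0],"delta_rot":[0,0,0.04],"fingers":0}]' >/dev/null
python3 -c 'from h import *;rep("D")'
```

```text
PUSHEQ 10.68
D t 21.8 pos [0.6397 0.1608 0.1391] yaw 1.736 push 11.64 radial 4.99 fz -8.14 q(yaw) 1.874 q(pos) 1.817 dcmd [-0.0027  0.009   0.0021]
PUSHEQ 10.9
D t 21.88 pos [0.641  0.159  0.1392] yaw 1.697 push 11.35 radial 2.71 fz -8.53 q(yaw) 1.913 q(pos) 1.856 dcmd [-0.0015  0.0072  0.0022]
PUSHEQ 10.73
D t 21.97 pos [0.6419 0.1572 0.1391] yaw 1.657 push 11.56 radial 4.3 fz -8.85 q(yaw) 1.953 q(pos) 1.894 dcmd [-0.0005  0.0053  0.0021]
```

```bash

python3 -m crank '[{"travel":[-0.002,0.0005,0],"delta_rot":[0,0,0.04],"fingers":0}]' >/dev/null
python3 -c 'from h import *;rep("D")'
python3 - <<'E'
from h import *
b=lambda q:pose("D",q,z=.137)
plan([[b(q)] for q in (2.03,2.07,2.11,2.15,2.19,2.23)])
E
```

```text
PUSHEQ 11.08
D t 22.05 pos [0.6428 0.1553 0.1393] yaw 1.617 push 11.85 radial 3.94 fz -7.72 q(yaw) 1.993 q(pos) 1.933 dcmd [0.0004 0.0034 0.0023]
0 [[-0.002, 0.001, -0.0, 0.04]]
1 [[-0.002, 0.0005, -0.0, 0.04]]
2 [[-0.002, 0.001, -0.0, 0.04]]
3 [[-0.002, 0.0005, -0.0, 0.04]]
4 [[-0.002, 0.0005, -0.0, 0.04]]
5 [[-0.002, 0.001, -0.0, 0.04]]
```

```bash

python3 -m crank '[{"travel":[-0.002,0.001,0],"delta_rot":[0,0,0.04],"fingers":0}]' >/dev/null
python3 -c 'from h import *;rep("D")'
python3 -m crank '[{"travel":[-0.002,0.0005,0],"delta_rot":[0,0,0.04],"fingers":0}]' >/dev/null
python3 -c 'from h import *;rep("D")'
python3 -m crank '[{"travel":[-0.002,0.001,0],"delta_rot":[0,0,0.04],"fingers":0}]' >/dev/null
python3 -c 'from h import *;rep("D")'
```

```text
PUSHEQ 10.46
D t 22.13 pos [0.6438 0.1533 0.1393] yaw 1.577 push 11.07 radial 3.28 fz -9.1 q(yaw) 2.033 q(pos) 1.973 dcmd [-0.0025  0.0136  0.0023]
PUSHEQ 11.44
D t 22.22 pos [0.6446 0.1513 0.1393] yaw 1.537 push 12.49 radial 5.27 fz -8.76 q(yaw) 2.073 q(pos) 2.012 dcmd [-0.0017  0.0116  0.0023]
PUSHEQ 10.78
D t 22.3 pos [0.6455 0.1492 0.1393] yaw 1.497 push 11.27 radial 2.76 fz -8.79 q(yaw) 2.113 q(pos) 2.053 dcmd [-0.0008  0.0095  0.0023]
```

```bash

python3 -m crank '[{"travel":[-0.002,0.0005,0],"delta_rot":[0,0,0.04],"fingers":0}]' >/dev/null
python3 -c 'from h import *;rep("D")'
python3 -m crank '[{"travel":[-0.002,0.0005,0],"delta_rot":[0,0,0.04],"fingers":0}]' >/dev/null
python3 -c 'from h import *;rep("D")'
python3 -m crank '[{"travel":[-0.002,0.001,0],"delta_rot":[0,0,0.04],"fingers":0}]' >/dev/null
python3 - <<'E'
from h import *
rep("D")
b=lambda q:pose("D",q,z=.137)
plan([[b(q)] for q in (2.27,2.31,2.35,2.39)])
E
```

```text
PUSHEQ 11.25
D t 22.38 pos [0.6461 0.1472 0.1394] yaw 1.457 push 12.09 radial 4.31 fz -9.47 q(yaw) 2.153 q(pos) 2.092 dcmd [-0.0002  0.0075  0.0024]
PUSHEQ 11.44
D t 22.47 pos [0.6466 0.1451 0.1394] yaw 1.417 push 12.41 radial 4.84 fz -8.63 q(yaw) 2.193 q(pos) 2.13 dcmd [0.0003 0.0055 0.0024]
PUSHEQ 11.72
D t 22.55 pos [0.6472 0.143  0.1395] yaw 1.377 push 12.28 radial 3.06 fz -9.22 q(yaw) 2.233 q(pos) 2.172 dcmd [0.0009 0.0033 0.0025]
0 [[-0.002, 0.0005, -0.0, 0.04]]
1 [[-0.002, 0.0005, -0.0, 0.04]]
2 [[-0.002, 0.001, -0.0, 0.04]]
3 [[-0.002, 0.0005, -0.0, 0.04]]
```

```bash

python3 -m crank '[{"travel":[-0.002,0.0005,0],"delta_rot":[0,0,0.04],"fingers":0}]' >/dev/null
python3 -c 'from h import *;rep("D")'
python3 -m crank '[{"travel":[-0.002,0.0005,0],"delta_rot":[0,0,0.04],"fingers":0}]' >/dev/null
python3 -c 'from h import *;rep("D")'
```

```text
PUSHEQ 10.16
D t 22.63 pos [0.6476 0.1409 0.1395] yaw 1.337 push 10.94 radial 3.91 fz -8.08 q(yaw) 2.273 q(pos) 2.21 dcmd [0.0008 0.0096 0.0025]
PUSHEQ 11.19
D t 22.72 pos [0.6478 0.1387 0.1396] yaw 1.297 push 12.41 radial 5.93 fz -9.23 q(yaw) 2.313 q(pos) 2.25 dcmd [0.0011 0.0074 0.0026]
```

```bash

python3 -m crank '[{"travel":[-0.002,0.001,0],"delta_rot":[0,0,0.04],"fingers":0}]' >/dev/null
python3 -c 'from h import *;rep("D")'
python3 -m crank '[{"travel":[-0.002,0.0005,0],"delta_rot":[0,0,0.04],"fingers":0}]' >/dev/null
python3 - <<'E'
from h import *
rep("D")
b=lambda q:pose("D",q,z=.137)
plan([[b(q)] for q in (2.43,2.47)])
E
```

```text
PUSHEQ 11.77
D t 22.8 pos [0.6482 0.1365 0.1396] yaw 1.257 push 12.24 radial 2.57 fz -8.25 q(yaw) 2.353 q(pos) 2.29 dcmd [0.0015 0.0053 0.0026]
PUSHEQ 12.09
D t 22.88 pos [0.6483 0.1344 0.1396] yaw 1.217 push 12.88 radial 3.93 fz -8.65 q(yaw) 2.393 q(pos) 2.329 dcmd [0.0016 0.0031 0.0026]
0 [[-0.002, 0.001, -0.0, 0.04]]
1 [[-0.002, 0.0005, -0.0, 0.04]]
```

```bash

python3 -m crank '[{"travel":[-0.002,0.001,0],"delta_rot":[0,0,0.04],"fingers":0}]' >/dev/null
python3 -c 'from h import *;rep("D");d=pose("D",2.43,.018,.137);json.dump(d.tolist(),open("cmd.json","w"))'
python3 - <<'E'
from h import *
u=pose("D",2.43,o=.026,z=.137);u2=u.copy();u2[2]=.2
z=.137
b=lambda q:pose("A",q,z=z)
print(u,pose("A",.9,.032,.2))
plan([[u,u2],[pose("A",.9,o=.032,z=.2)],[pose("A",.9,o=.032,z=z)],[b(q) for q in (.95,1.03,1.11,1.19,1.27,1.35,1.43,1.51,1.59)]]+[[b(q) for q in (1.65,1.71,1.77,1.83)]]+[[b(q)] for q in (1.87,1.91,1.95,1.99,2.03,2.07,2.11,2.15)])
E
```

```text
PUSHEQ 12.41
D t 22.97 pos [0.6485 0.1321 0.1396] yaw 1.177 push 12.78 radial 2.2 fz -9.56 q(yaw) 2.433 q(pos) 2.371 dcmd [0.0018 0.0051 0.0026]
[0.64972781 0.1363426  0.137      1.17979633] [ 0.66998165  0.05623908  0.2        -1.75079633]
0 [[0.008, 0.0, -0.0, -0.0], [0.008, 0.0, -0.063, -0.0]]
1 [[-0.0665, 0.0495, -0.0, 2.93]]
2 [[-0.0, 0.0, 0.063, 0.0]]
3 [[0.0165, -0.0005, -0.0, 0.05], [0.0205, -0.0015, -0.0, 0.13], [0.0245, -0.0025, -0.0, 0.21], [0.029, -0.003, -0.0, 0.29], [0.033, -0.003, -0.0, 0.37], [0.0375, -0.0025, -0.0, 0.45], [0.0415, -0.002, -0.0, 0.53], [0.0455, -0.001, -0.0, 0.61], [0.0495, 0.0, -0.0, 0.69]]
4 [[0.0035, -0.001, -0.0, 0.06], [0.0065, -0.002, -0.0, 0.12], [0.0095, -0.0025, -0.0, 0.18], [0.0125, -0.003, -0.0, 0.24]]
5 [[0.0025, -0.0005, -0.0, 0.04]]
6 [[0.002, -0.0005, -0.0, 0.04]]
7 [[0.002, -0.001, -0.0, 0.04]]
8 [[0.002, -0.0005, -0.0, 0.04]]
9 [[0.002, -0.0005, -0.0, 0.04]]
10 [[0.002, -0.001, -0.0, 0.04]]
11 [[0.002, -0.0005, -0.0, 0.04]]
12 [[0.002, -0.001, -0.0, 0.04]]
```

```bash

python3 -m crank '[{"travel":[0.008,0,0],"delta_rot":[0,0,0],"fingers":0},{"travel":[0.008,0,0],"delta_rot":[0,0,0],"fingers":0},{"travel":[0.008,0,-0.03],"delta_rot":[0,0,0],"fingers":0},{"travel":[0.008,0,-0.063],"delta_rot":[0,0,0],"fingers":0},{"travel":[0.008,0,-0.063],"delta_rot":[0,0,0],"fingers":0}]' | head -3
python3 -m crank '[{"travel":[-0.0665,0.0495,0],"delta_rot":[0,0,-0.12],"fingers":0},{"travel":[-0.0665,0.0495,0],"delta_rot":[0,0,-0.24],"fingers":0},{"travel":[-0.0665,0.0495,0],"delta_rot":[0,0,-0.36],"fingers":0},{"travel":[-0.0665,0.0495,0],"delta_rot":[0,0,-0.48],"fingers":0},{"travel":[-0.0665,0.0495,0],"delta_rot":[0,0,-0.6],"fingers":0},{"travel":[-0.0665,0.0495,0],"delta_rot":[0,0,-0.72],"fingers":0},{"travel":[-0.0665,0.0495,0],"delta_rot":[0,0,-0.84],"fingers":0}]' | head -3
python3 -m crank '[{"travel":[0,0,0],"delta_rot":[0,0,-0.12],"fingers":0},{"travel":[0,0,0],"delta_rot":[0,0,-0.24],"fingers":0},{"travel":[0,0,0],"delta_rot":[0,0,-0.36],"fingers":0},{"travel":[0,0,0],"delta_rot":[0,0,-0.48],"fingers":0},{"travel":[0,0,0],"delta_rot":[0,0,-0.6],"fingers":0},{"travel":[0,0,0],"delta_rot":[0,0,-0.72],"fingers":0},{"travel":[0,0,0],"delta_rot":[0,0,-0.84],"fingers":0}]' | head -3
python3 -m crank '[{"travel":[0,0,0],"delta_rot":[0,0,-0.12],"fingers":0},{"travel":[0,0,0],"delta_rot":[0,0,-0.24],"fingers":0},{"travel":[0,0,0],"delta_rot":[0,0,-0.36],"fingers":0},{"travel":[0,0,0],"delta_rot":[0,0,-0.48],"fingers":0},{"travel":[0,0,0],"delta_rot":[0,0,-0.6],"fingers":0},{"travel":[0,0,0],"delta_rot":[0,0,-0.72],"fingers":0},{"travel":[0,0,0],"delta_rot":[0,0,-0.84],"fingers":0}]' | head -3
python3 -m crank '[{"travel":[0,0,0],"delta_rot":[0,0,-0.12],"fingers":0},{"travel":[0,0,0],"delta_rot":[0,0,-0.24],"fingers":0},{"travel":[0,0,0],"delta_rot":[0,0,-0.36],"fingers":0},{"travel":[0,0,0],"delta_rot":[0,0,-0.48],"fingers":0},{"travel":[0,0,0],"delta_rot":[0,0,-0.6],"fingers":0},{"travel":[0,0,0],"delta_rot":[0,0,-0.72],"fingers":0},{"travel":[0,0,0],"delta_rot":[0,0,-0.83],"fingers":0},{"travel":[0,0,0],"delta_rot":[0,0,-0.83],"fingers":0}]' | head -3
python3 -c 'from h import *;rep("A");print(pose("A",.9,.032,.137))'
```

```text
t: 23.38
ee_pos: [0.6514, 0.1376, 0.2085]
tcp_rot: [0.003, 0.831, 0.556, 0.004]
t: 23.97
ee_pos: [0.6701, 0.0567, 0.2021]
tcp_rot: [0.001, 0.53, 0.848, 0.0]
t: 24.55
ee_pos: [0.6701, 0.057, 0.2021]
tcp_rot: [0.001, 0.138, 0.99, -0.0]
t: 25.13
ee_pos: [0.6701, 0.0569, 0.2021]
tcp_rot: [0.001, -0.278, 0.961, -0.0]
t: 25.8
ee_pos: [0.6701, 0.057, 0.202]
tcp_rot: [0.001, -0.641, 0.767, -0.001]
PUSHEQ 0.02
A t 25.8 pos [0.6701 0.057  0.202 ] yaw -1.749 push -0.19 radial -0.47 fz 0.36 q(yaw) 0.898 q(pos) 0.665 dcmd [0.0303 0.0705 0.065 ]
[ 0.66998165  0.05623908  0.137      -1.75079633]
```

```bash

python3 -m crank '[{"travel":[0,0,0.03],"delta_rot":[0,0,0],"fingers":0},{"travel":[0,0,0.065],"delta_rot":[0,0,0],"fingers":0},{"travel":[0,0,0.065],"delta_rot":[0,0,0],"fingers":0},{"travel":[0,0,0.065],"delta_rot":[0,0,0],"fingers":0}]' >/dev/null
python3 -m crank '[{"travel":[0.0165,-0.0005,0],"delta_rot":[0,0,0.05],"fingers":0},{"travel":[0.0205,-0.0015,0],"delta_rot":[0,0,0.13],"fingers":0},{"travel":[0.0245,-0.0025,0],"delta_rot":[0,0,0.21],"fingers":0},{"travel":[0.029,-0.003,0],"delta_rot":[0,0,0.29],"fingers":0},{"travel":[0.033,-0.003,0],"delta_rot":[0,0,0.37],"fingers":0},{"travel":[0.0375,-0.0025,0],"delta_rot":[0,0,0.45],"fingers":0},{"travel":[0.0415,-0.002,0],"delta_rot":[0,0,0.53],"fingers":0},{"travel":[0.0455,-0.001,0],"delta_rot":[0,0,0.61],"fingers":0},{"travel":[0.0495,0,0],"delta_rot":[0,0,0.69],"fingers":0}]' >/dev/null
python3 -c 'from h import *;rep("A")'
python3 -m crank '[{"travel":[0.0035,-0.001,0],"delta_rot":[0,0,0.06],"fingers":0},{"travel":[0.0065,-0.002,0],"delta_rot":[0,0,0.12],"fingers":0},{"travel":[0.0095,-0.0025,0],"delta_rot":[0,0,0.18],"fingers":0},{"travel":[0.0125,-0.003,0],"delta_rot":[0,0,0.24],"fingers":0}]' >/dev/null
python3 -c 'from h import *;rep("A")'
```

```text
PUSHEQ 7.74
A t 26.88 pos [0.6633 0.0092 0.1382] yaw -2.448 push 7.94 radial 0.69 fz -7.02 q(yaw) 1.598 q(pos) 1.536 dcmd [0.0235 0.0227 0.0012]
PUSHEQ 8.01
A t 27.22 pos [ 0.6558 -0.0016  0.1383] yaw -2.688 push 8.4 radial 1.53 fz -6.47 q(yaw) 1.837 q(pos) 1.779 dcmd [0.016  0.012  0.0013]
```

```bash

python3 -m crank '[{"travel":[0.0025,-0.0005,0],"delta_rot":[0,0,0.04],"fingers":0},{"travel":[0.0045,-0.001,0],"delta_rot":[0,0,0.08],"fingers":0}]' >/dev/null
python3 -c 'from h import *;rep("A")'
python3 -m crank '[{"travel":[0.002,-0.001,0],"delta_rot":[0,0,0.04],"fingers":0}]' >/dev/null
python3 -c 'from h import *;rep("A")'
python3 -m crank '[{"travel":[0.002,-0.0005,0],"delta_rot":[0,0,0.04],"fingers":0}]' >/dev/null
python3 -c 'from h import *;rep("A")'
python3 -m crank '[{"travel":[0.002,-0.0005,0],"delta_rot":[0,0,0.04],"fingers":0}]' >/dev/null
python3 -c 'from h import *;rep("A")'
```

```text
PUSHEQ 8.65
A t 27.38 pos [ 0.6524 -0.0047  0.1384] yaw -2.767 push 8.9 radial 0.81 fz -5.89 q(yaw) 1.916 q(pos) 1.866 dcmd [0.0126 0.0088 0.0014]
PUSHEQ 7.86
A t 27.47 pos [ 0.6509 -0.0063  0.1384] yaw -2.807 push 8.03 radial 0.49 fz -7.69 q(yaw) 1.956 q(pos) 1.906 dcmd [0.0111 0.0072 0.0014]
PUSHEQ 8.14
A t 27.55 pos [ 0.6492 -0.0076  0.1384] yaw -2.847 push 8.74 radial 2.55 fz -6.24 q(yaw) 1.996 q(pos) 1.945 dcmd [0.0094 0.006  0.0014]
PUSHEQ 10.02
A t 27.63 pos [ 0.6476 -0.0088  0.1384] yaw -2.887 push 10.52 radial 1.85 fz -6.07 q(yaw) 2.036 q(pos) 1.983 dcmd [0.0078 0.0048 0.0014]
```

```bash

python3 -m crank '[{"travel":[0.002,-0.001,0],"delta_rot":[0,0,0.04],"fingers":0}]' >/dev/null
python3 -c 'from h import *;rep("A")'
python3 -m crank '[{"travel":[0.002,-0.0005,0],"delta_rot":[0,0,0.04],"fingers":0}]' >/dev/null
python3 -c 'from h import *;rep("A")'
python3 -m crank '[{"travel":[0.002,-0.001,0],"delta_rot":[0,0,0.04],"fingers":0}]' >/dev/null
python3 - <<'E'
from h import *
rep("A")
b=lambda q:pose("A",q,z=.137)
plan([[b(q)] for q in (2.19,2.23,2.27,2.31,2.35)])
E
```

```text
PUSHEQ 9.54
A t 27.72 pos [ 0.6459 -0.0102  0.1384] yaw -2.927 push 9.75 radial 0.49 fz -7.35 q(yaw) 2.076 q(pos) 2.023 dcmd [0.0061 0.0034 0.0014]
PUSHEQ 9.67
A t 27.8 pos [ 0.6442 -0.0112  0.1384] yaw -2.967 push 10.32 radial 2.57 fz -7.5 q(yaw) 2.116 q(pos) 2.061 dcmd [0.0044 0.0023 0.0014]
PUSHEQ 9.4
A t 27.88 pos [ 0.6424 -0.0125  0.1384] yaw -3.007 push 9.61 radial 0.54 fz -7.82 q(yaw) 2.156 q(pos) 2.102 dcmd [0.0026 0.0011 0.0014]
0 [[0.002, -0.0005, -0.0, 0.04]]
1 [[0.002, -0.0005, -0.0, 0.04]]
2 [[0.002, -0.001, -0.0, 0.04]]
3 [[0.002, -0.0005, -0.0, 0.04]]
4 [[0.002, -0.0005, -0.0, 0.04]]
```

```bash

python3 -m crank '[{"travel":[0.002,-0.0005,0],"delta_rot":[0,0,0.04],"fingers":0}]' >/dev/null
python3 -c 'from h import *;rep("A")'
python3 -m crank '[{"travel":[0.002,-0.0005,0],"delta_rot":[0,0,0.04],"fingers":0}]' >/dev/null
python3 -c 'from h import *;rep("A")'
python3 -m crank '[{"travel":[0.002,-0.001,0],"delta_rot":[0,0,0.04],"fingers":0}]' >/dev/null
python3 -c 'from h import *;rep("A")'
```

```text
PUSHEQ 10.46
A t 27.97 pos [ 0.6406 -0.0134  0.1384] yaw -3.047 push 10.92 radial 1.6 fz -7.63 q(yaw) 2.197 q(pos) 2.14 dcmd [0.0106 0.0037 0.0014]
PUSHEQ 10.39
A t 28.05 pos [ 0.6388 -0.0143  0.1384] yaw -3.087 push 11.17 radial 3.03 fz -8.78 q(yaw) 2.237 q(pos) 2.177 dcmd [0.0088 0.0028 0.0014]
PUSHEQ 11.45
A t 28.13 pos [ 0.6369 -0.0153  0.1384] yaw -3.127 push 11.27 radial -1.59 fz -8.46 q(yaw) 2.277 q(pos) 2.217 dcmd [0.0069 0.0018 0.0014]
```

```bash

python3 -m crank '[{"travel":[0.002,-0.0005,0],"delta_rot":[0,0,0.04],"fingers":0}]' >/dev/null
python3 -c 'from h import *;rep("A")'
python3 -m crank '[{"travel":[0.002,-0.0005,0],"delta_rot":[0,0,0.04],"fingers":0}]' >/dev/null
python3 - <<'E'
from h import *
rep("A")
b=lambda q:pose("A",q,z=.137)
plan([[b(q)] for q in (2.39,2.43)])
E
```

```text
PUSHEQ 12.03
A t 28.22 pos [ 0.635  -0.0161  0.1384] yaw 3.116 push 12.55 radial 1.6 fz -8.78 q(yaw) 2.317 q(pos) 2.255 dcmd [0.005  0.0011 0.0014]
PUSHEQ 11.58
A t 28.3 pos [ 0.6331 -0.0167  0.1384] yaw 3.076 push 12.24 radial 2.14 fz -8.56 q(yaw) 2.357 q(pos) 2.293 dcmd [0.0031 0.0004 0.0014]
0 [[0.002, -0.001, -0.0, 0.04]]
1 [[0.002, -0.0005, -0.0, 0.04]]
```

```bash

python3 -m crank '[{"travel":[0.002,-0.001,0],"delta_rot":[0,0,0.04],"fingers":0}]' >/dev/null
python3 -c 'from h import *;rep("A");d=pose("A",2.39,.018,.137);json.dump(d.tolist(),open("cmd.json","w"))'
python3 - <<'E'
from h import *
u=pose("A",2.39,o=.026,z=.137);u2=u.copy();u2[2]=.2
z=.137
b=lambda q:pose("C",q,z=z)
print(u,pose("C",.9,.032,.2))
plan([[u,u2],[pose("C",.9,o=.032,z=.2)],[pose("C",.9,o=.032,z=z)],[b(q) for q in (.95,1.03,1.11,1.19,1.27,1.35,1.43,1.51,1.59)]]+[[b(q) for q in (1.65,1.71,1.77,1.81)]]+[[b(q)] for q in (1.85,1.89,1.93,1.97,2.01,2.05,2.09,2.13,2.17,2.21,2.25)])
E
```

```text
PUSHEQ 12.49
A t 28.38 pos [ 0.6311 -0.0175  0.1384] yaw 3.036 push 12.67 radial -0.05 fz -8.86 q(yaw) 2.397 q(pos) 2.333 dcmd [0.0052 0.0008 0.0014]
[ 0.63598064 -0.01862168  0.137      -3.24079633] [ 0.44007226  0.08982124  0.2        -1.79520367]
0 [[-0.008, -0.0, -0.0, -0.0], [-0.008, -0.0, -0.063, -0.0]]
1 [[0.2055, 0.0885, -0.0, -1.45]]
2 [[0.0, 0.0, 0.063, 0.0]]
3 [[-0.0165, 0.001, -0.0, 0.05], [-0.0205, 0.002, -0.0, 0.13], [-0.025, 0.0025, -0.0, 0.21], [-0.029, 0.003, -0.0, 0.29], [-0.0335, 0.003, -0.0, 0.37], [-0.0375, 0.003, -0.0, 0.45], [-0.0415, 0.002, -0.0, 0.53], [-0.046, 0.0015, -0.0, 0.61], [-0.05, -0.0, -0.0, 0.69]]
4 [[-0.003, 0.001, -0.0, 0.06], [-0.006, 0.0015, -0.0, 0.12], [-0.009, 0.0025, -0.0, 0.18], [-0.0115, 0.0025, -0.0, 0.22]]
5 [[-0.002, 0.0005, -0.0, 0.04]]
6 [[-0.002, 0.001, -0.0, 0.04]]
7 [[-0.002, 0.0005, -0.0, 0.04]]
8 [[-0.002, 0.0005, -0.0, 0.04]]
9 [[-0.002, 0.001, -0.0, 0.04]]
10 [[-0.002, 0.0005, -0.0, 0.04]]
11 [[-0.002, 0.0005, -0.0, 0.04]]
12 [[-0.002, 0.001, -0.0, 0.04]]
13 [[-0.002, 0.0005, -0.0, 0.04]]
14 [[-0.002, 0.0005, -0.0, 0.04]]
15 [[-0.002, 0.001, -0.0, 0.04]]
```

```bash

python3 -m crank '[{"travel":[-0.008,0,0],"delta_rot":[0,0,0],"fingers":0},{"travel":[-0.008,0,0],"delta_rot":[0,0,0],"fingers":0},{"travel":[-0.008,0,-0.03],"delta_rot":[0,0,0],"fingers":0},{"travel":[-0.008,0,-0.063],"delta_rot":[0,0,0],"fingers":0},{"travel":[-0.008,0,-0.063],"delta_rot":[0,0,0],"fingers":0}]' | head -3
python3 -m crank '[{"travel":[0.2055,0.0885,0],"delta_rot":[0,0,-0.12],"fingers":0},{"travel":[0.2055,0.0885,0],"delta_rot":[0,0,-0.24],"fingers":0},{"travel":[0.2055,0.0885,0],"delta_rot":[0,0,-0.36],"fingers":0},{"travel":[0.2055,0.0885,0],"delta_rot":[0,0,-0.48],"fingers":0},{"travel":[0.2055,0.0885,0],"delta_rot":[0,0,-0.6],"fingers":0},{"travel":[0.2055,0.0885,0],"delta_rot":[0,0,-0.72],"fingers":0},{"travel":[0.2055,0.0885,0],"delta_rot":[0,0,-0.72],"fingers":0},{"travel":[0.2055,0.0885,0],"delta_rot":[0,0,-0.72],"fingers":0}]' | head -3
python3 -m crank '[{"travel":[0,0,0],"delta_rot":[0,0,-0.12],"fingers":0},{"travel":[0,0,0],"delta_rot":[0,0,-0.24],"fingers":0},{"travel":[0,0,0],"delta_rot":[0,0,-0.36],"fingers":0},{"travel":[0,0,0],"delta_rot":[0,0,-0.48],"fingers":0},{"travel":[0,0,0],"delta_rot":[0,0,-0.6],"fingers":0},{"travel":[0,0,0],"delta_rot":[0,0,-0.73],"fingers":0},{"travel":[0,0,0],"delta_rot":[0,0,-0.73],"fingers":0},{"travel":[0,0,0],"delta_rot":[0,0,-0.73],"fingers":0}]' | head -3
python3 -c 'from h import *;rep("C");print(pose("C",.9,.032,.137))'
```

```text
t: 28.8
ee_pos: [0.6376, -0.0178, 0.2062]
tcp_rot: [0.005, 0.051, 0.999, -0.001]
t: 29.47
ee_pos: [0.4402, 0.0918, 0.2001]
tcp_rot: [0.002, -0.304, 0.953, -0.001]
t: 30.13
ee_pos: [0.4412, 0.0908, 0.1986]
tcp_rot: [0.0, -0.622, 0.783, -0.0]
PUSHEQ 0.5
C t 30.13 pos [0.4412 0.0908 0.1986] yaw -1.799 push 0.63 radial 0.3 fz -0.02 q(yaw) 0.904 q(pos) 0.686 dcmd [-0.037  -0.0692  0.0616]
[ 0.44007226  0.08982124  0.137      -1.79520367]
```

```bash

python3 -m crank '[{"travel":[0,0,0.03],"delta_rot":[0,0,0],"fingers":0},{"travel":[0,0,0.063],"delta_rot":[0,0,0],"fingers":0},{"travel":[0,0,0.063],"delta_rot":[0,0,0],"fingers":0},{"travel":[0,0,0.063],"delta_rot":[0,0,0],"fingers":0}]' >/dev/null
python3 -m crank '[{"travel":[-0.0165,0.001,0],"delta_rot":[0,0,0.05],"fingers":0},{"travel":[-0.0205,0.002,0],"delta_rot":[0,0,0.13],"fingers":0},{"travel":[-0.025,0.0025,0],"delta_rot":[0,0,0.21],"fingers":0},{"travel":[-0.029,0.003,0],"delta_rot":[0,0,0.29],"fingers":0},{"travel":[-0.0335,0.003,0],"delta_rot":[0,0,0.37],"fingers":0},{"travel":[-0.0375,0.003,0],"delta_rot":[0,0,0.45],"fingers":0},{"travel":[-0.0415,0.002,0],"delta_rot":[0,0,0.53],"fingers":0},{"travel":[-0.046,0.0015,0],"delta_rot":[0,0,0.61],"fingers":0},{"travel":[-0.05,0,0],"delta_rot":[0,0,0.69],"fingers":0}]' >/dev/null
python3 -c 'from h import *;rep("C")'
python3 -m crank '[{"travel":[-0.003,0.001,0],"delta_rot":[0,0,0.06],"fingers":0},{"travel":[-0.006,0.0015,0],"delta_rot":[0,0,0.12],"fingers":0},{"travel":[-0.009,0.0025,0],"delta_rot":[0,0,0.18],"fingers":0},{"travel":[-0.0115,0.0025,0],"delta_rot":[0,0,0.22],"fingers":0}]' >/dev/null
python3 -c 'from h import *;rep("C")'
python3 -m crank '[{"travel":[-0.002,0.0005,0],"delta_rot":[0,0,0.04],"fingers":0}]' >/dev/null
python3 -c 'from h import *;rep("C")'
```

```text
PUSHEQ 8.47
C t 31.22 pos [0.451  0.1392 0.1368] yaw -2.491 push 7.87 radial -3.6 fz -3.22 q(yaw) 1.596 q(pos) 1.598 dcmd [-0.0272 -0.0209 -0.0002]
PUSHEQ 7.61
C t 31.55 pos [0.4581 0.1483 0.1366] yaw -2.71 push 7.12 radial -2.58 fz -3.45 q(yaw) 1.815 q(pos) 1.815 dcmd [-0.0201 -0.0117 -0.0004]
PUSHEQ 8.06
C t 31.63 pos [0.4596 0.1497 0.1366] yaw -2.749 push 7.64 radial -2.16 fz -3.99 q(yaw) 1.853 q(pos) 1.852 dcmd [-0.0186 -0.0104 -0.0004]
```

```bash

python3 -m crank '[{"travel":[-0.002,0.001,0],"delta_rot":[0,0,0.04],"fingers":0}]' >/dev/null
python3 -c 'from h import *;rep("C")'
python3 -m crank '[{"travel":[-0.002,0.0005,0],"delta_rot":[0,0,0.04],"fingers":0}]' >/dev/null
python3 -c 'from h import *;rep("C")'
python3 -m crank '[{"travel":[-0.002,0.0005,0],"delta_rot":[0,0,0.04],"fingers":0}]' >/dev/null
python3 -c 'from h import *;rep("C")'
python3 -m crank '[{"travel":[-0.002,0.001,0],"delta_rot":[0,0,0.04],"fingers":0}]' >/dev/null
python3 -c 'from h import *;rep("C")'
```

```text
PUSHEQ 8.35
C t 31.72 pos [0.461  0.1513 0.1365] yaw -2.789 push 7.79 radial -2.77 fz -2.04 q(yaw) 1.893 q(pos) 1.891 dcmd [-0.0172 -0.0088 -0.0005]
PUSHEQ 9.26
C t 31.8 pos [0.4626 0.1525 0.1365] yaw -2.829 push 8.7 radial -2.77 fz -2.56 q(yaw) 1.933 q(pos) 1.928 dcmd [-0.0156 -0.0076 -0.0005]
PUSHEQ 8.19
C t 31.88 pos [0.4642 0.1537 0.1365] yaw -2.868 push 7.84 radial -1.48 fz -3.38 q(yaw) 1.973 q(pos) 1.965 dcmd [-0.014  -0.0064 -0.0005]
PUSHEQ 9.5
C t 31.97 pos [0.4657 0.1551 0.1364] yaw -2.908 push 8.88 radial -2.82 fz -2.61 q(yaw) 2.013 q(pos) 2.003 dcmd [-0.0124 -0.005  -0.0006]
```

```bash

python3 -m crank '[{"travel":[-0.002,0.0005,0],"delta_rot":[0,0,0.04],"fingers":0}]' >/dev/null
python3 -c 'from h import *;rep("C")'
python3 -m crank '[{"travel":[-0.002,0.0005,0],"delta_rot":[0,0,0.04],"fingers":0}]' >/dev/null
python3 -c 'from h import *;rep("C")'
python3 -m crank '[{"travel":[-0.002,0.001,0],"delta_rot":[0,0,0.04],"fingers":0}]' >/dev/null
python3 -c 'from h import *;rep("C")'
python3 -m crank '[{"travel":[-0.002,0.0005,0],"delta_rot":[0,0,0.04],"fingers":0}]' >/dev/null
python3 -c 'from h import *;rep("C")'
```

```text
PUSHEQ 9.27
C t 32.05 pos [0.4675 0.1561 0.1364] yaw -2.948 push 8.68 radial -2.77 fz -3.37 q(yaw) 2.053 q(pos) 2.04 dcmd [-0.0107 -0.0039 -0.0006]
PUSHEQ 9.54
C t 32.13 pos [0.4692 0.1571 0.1364] yaw -2.988 push 9.11 radial -1.88 fz -2.38 q(yaw) 2.093 q(pos) 2.076 dcmd [-0.009  -0.003  -0.0006]
PUSHEQ 10.78
C t 32.22 pos [0.4709 0.1582 0.1363] yaw -3.028 push 10.06 radial -3.27 fz -2.34 q(yaw) 2.133 q(pos) 2.114 dcmd [-0.0073 -0.0018 -0.0007]
PUSHEQ 10.13
C t 32.3 pos [0.4727 0.1591 0.1363] yaw -3.068 push 9.38 radial -3.49 fz -2.45 q(yaw) 2.173 q(pos) 2.15 dcmd [-0.0055 -0.001  -0.0007]
```

```bash

python3 -m crank '[{"travel":[-0.002,0.0005,0],"delta_rot":[0,0,0.04],"fingers":0}]' >/dev/null
python3 -c 'from h import *;rep("C")'
python3 -m crank '[{"travel":[-0.002,0.001,0],"delta_rot":[0,0,0.04],"fingers":0}]' >/dev/null
python3 - <<'E'
from h import *
rep("C")
b=lambda q:pose("C",q,z=.137)
plan([[b(q)] for q in (2.29,2.33,2.37,2.41,2.45)])
E
```

```text
PUSHEQ 9.98
C t 32.38 pos [0.4745 0.1598 0.1362] yaw -3.108 push 9.51 radial -2.02 fz -3.26 q(yaw) 2.213 q(pos) 2.186 dcmd [-0.0037 -0.0002 -0.0008]
PUSHEQ 12.0
C t 32.47 pos [0.4763 0.1608 0.1362] yaw 3.135 push 10.84 radial -5.55 fz -3.76 q(yaw) 2.253 q(pos) 2.224 dcmd [-0.0018  0.0007 -0.0008]
0 [[-0.002, 0.0005, -0.0, 0.04]]
1 [[-0.002, 0.0005, -0.0, 0.04]]
2 [[-0.002, 0.001, -0.0, 0.04]]
3 [[-0.002, 0.0005, -0.0, 0.04]]
4 [[-0.002, 0.0005, -0.0, 0.04]]
```

```bash

python3 -m crank '[{"travel":[-0.002,0.0005,0],"delta_rot":[0,0,0.04],"fingers":0}]' >/dev/null
python3 -c 'from h import *;rep("C")'
python3 -m crank '[{"travel":[-0.002,0.0005,0],"delta_rot":[0,0,0.04],"fingers":0}]' >/dev/null
python3 -c 'from h import *;rep("C")'
```

```text
PUSHEQ 11.47
C t 32.55 pos [0.4782 0.1614 0.1361] yaw 3.095 push 10.39 radial -5.24 fz -2.9 q(yaw) 2.293 q(pos) 2.26 dcmd [-0.0102 -0.0009 -0.0009]
PUSHEQ 12.02
C t 32.63 pos [0.4801 0.1619 0.1361] yaw 3.055 push 11.61 radial -1.65 fz -4.05 q(yaw) 2.333 q(pos) 2.296 dcmd [-0.0083 -0.0003 -0.0009]
```

```bash

python3 -m crank '[{"travel":[-0.002,0.001,0],"delta_rot":[0,0,0.04],"fingers":0}]' >/dev/null
python3 -c 'from h import *;rep("C");d=pose("C",2.37,.018,.137);json.dump(d.tolist(),open("cmd.json","w"))'
python3 - <<'E'
from h import *
u=pose("C",2.37,o=.026,z=.137);u2=u.copy();u2[2]=.2
z=.136
b=lambda q:pose("B",q,z=z)
print(u,pose("B",2.4,.032,.2))
plan([[u,u2],[pose("B",2.4,o=.032,z=.2)],[pose("B",2.4,o=.032,z=z)]]+[[b(q)] for q in (2.4,2.46,2.5,2.54,2.58,2.62,2.66)])
E
```

```text
PUSHEQ 12.36
C t 32.72 pos [0.482  0.1626 0.136 ] yaw 3.015 push 11.1 radial -6.01 fz -4.36 q(yaw) 2.373 q(pos) 2.334 dcmd [-0.0064  0.0004 -0.001 ]
[ 0.47630269  0.16271665  0.137      -3.26520367] [ 4.58830228e-01  2.61156918e-03  2.00000000e-01 -5.11879633e+00]
0 [[0.008, -0.0, -0.0, -0.0], [0.008, -0.0, -0.063, -0.0]]
1 [[-0.0025, -0.161, -0.0, 1.85]]
2 [[-0.0, -0.0, 0.064, 0.0]]
3 [[0.014, -0.0, -0.0, 0.0]]
4 [[0.003, -0.001, -0.0, 0.06]]
5 [[0.002, -0.0005, -0.0, 0.04]]
6 [[0.002, -0.001, -0.0, 0.04]]
7 [[0.002, -0.0005, -0.0, 0.04]]
8 [[0.002, -0.0005, -0.0, 0.04]]
9 [[0.002, -0.001, -0.0, 0.04]]
```

```bash

python3 -m crank '[{"travel":[0.008,0,0],"delta_rot":[0,0,0],"fingers":0},{"travel":[0.008,0,0],"delta_rot":[0,0,0],"fingers":0},{"travel":[0.008,0,-0.03],"delta_rot":[0,0,0],"fingers":0},{"travel":[0.008,0,-0.063],"delta_rot":[0,0,0],"fingers":0},{"travel":[0.008,0,-0.063],"delta_rot":[0,0,0],"fingers":0}]' | head -3
python3 -m crank '[{"travel":[-0.0025,-0.161,0],"delta_rot":[0,0,0.12],"fingers":0},{"travel":[-0.0025,-0.161,0],"delta_rot":[0,0,0.24],"fingers":0},{"travel":[-0.0025,-0.161,0],"delta_rot":[0,0,0.36],"fingers":0},{"travel":[-0.0025,-0.161,0],"delta_rot":[0,0,0.48],"fingers":0},{"travel":[-0.0025,-0.161,0],"delta_rot":[0,0,0.6],"fingers":0},{"travel":[-0.0025,-0.161,0],"delta_rot":[0,0,0.72],"fingers":0},{"travel":[-0.0025,-0.161,0],"delta_rot":[0,0,0.84],"fingers":0},{"travel":[-0.0025,-0.161,0],"delta_rot":[0,0,0.95],"fingers":0}]' | head -3
python3 -m crank '[{"travel":[0,0,0],"delta_rot":[0,0,0.12],"fingers":0},{"travel":[0,0,0],"delta_rot":[0,0,0.24],"fingers":0},{"travel":[0,0,0],"delta_rot":[0,0,0.36],"fingers":0},{"travel":[0,0,0],"delta_rot":[0,0,0.48],"fingers":0},{"travel":[0,0,0],"delta_rot":[0,0,0.6],"fingers":0},{"travel":[0,0,0],"delta_rot":[0,0,0.72],"fingers":0},{"travel":[0,0,0],"delta_rot":[0,0,0.84],"fingers":0},{"travel":[0,0,0],"delta_rot":[0,0,0.9],"fingers":0},{"travel":[0,0,0],"delta_rot":[0,0,0.9],"fingers":0}]' | head -3
python3 -m crank '[{"travel":[0,0,0.03],"delta_rot":[0,0,0],"fingers":0},{"travel":[0,0,0.064],"delta_rot":[0,0,0],"fingers":0},{"travel":[0,0,0.064],"delta_rot":[0,0,0],"fingers":0},{"travel":[0,0,0.064],"delta_rot":[0,0,0],"fingers":0}]' >/dev/null
python3 -m crank '[{"travel":[0.007,0,0],"delta_rot":[0,0,0],"fingers":0},{"travel":[0.014,0,0],"delta_rot":[0,0,0],"fingers":0}]' >/dev/null
python3 -c 'from h import *;rep("B");print(pose("B",2.4,.018,.136))'
python3 -m crank '[{"travel":[0.003,-0.001,0],"delta_rot":[0,0,0.06],"fingers":0}]' >/dev/null
python3 -c 'from h import *;rep("B")'
```

```text
t: 33.13
ee_pos: [0.4792, 0.1648, 0.2054]
tcp_rot: [0.005, 0.061, 0.998, 0.001]
t: 33.8
ee_pos: [0.4602, 0.0035, 0.1999]
tcp_rot: [0.001, 0.514, 0.858, 0.001]
t: 34.55
ee_pos: [0.4601, 0.004, 0.1998]
tcp_rot: [0.001, 0.835, 0.551, 0.001]
PUSHEQ -0.06
B t 35.05 pos [0.4661 0.0172 0.1364] yaw 1.17 push -0.09 radial -0.36 fz -0.23 q(yaw) 2.395 q(pos) 2.435 dcmd [-0.0007 -0.0119  0.0004]
[ 0.46436459  0.01547123  0.136      -5.11879633]
PUSHEQ 12.57
B t 35.13 pos [0.4662 0.0198 0.1361] yaw 1.111 push 12.34 radial -4.08 fz 1.36 q(yaw) 2.454 q(pos) 2.486 dcmd [-0.0007 -0.0092  0.0001]
```

```bash

python3 -m crank '[{"travel":[0.001,-0.0003,0],"delta_rot":[0,0,0.02],"fingers":0}]' >/dev/null
python3 -c 'from h import *;rep("B")'
```

```text
PUSHEQ 12.04
B t 35.22 pos [0.4662 0.0205 0.1361] yaw 1.087 push 11.96 radial -2.5 fz 1.46 q(yaw) 2.478 q(pos) 2.498 dcmd [-0.0007 -0.0086  0.0001]
```

```bash
python3 - <<'E'
from h import *
s=readout.state()
d=pose("B",2.48,.018,.136);d[:2]=[.4655,.0213];json.dump(d.tolist(),open("cmd.json","w"))
u=d.copy();y=d[3];u[:2]-=.008*np.array([np.cos(y),np.sin(y)]);u2=u.copy();u2[2]=.2
z=.136
b=lambda q:pose("D",q,z=z)
print(u,pose("D",2.34,.032,.2))
plan([[u,u2],[pose("D",2.34,o=.032,z=.2)],[pose("D",2.34,o=.032,z=z)]]+[[b(q)] for q in (2.34,2.40,2.44,2.48,2.52)])
E
```

```text
[ 0.46176038  0.01422786  0.136      -5.19879633] [0.65083168 0.14709805 0.2        1.26979633]
0 [[-0.008, 0.0, -0.0, -0.0], [-0.008, 0.0, -0.064, -0.0]]
1 [[0.206, 0.105, -0.0, -0.19]]
2 [[-0.0, 0.0, 0.064, 0.0]]
3 [[-0.014, -0.0, -0.0, 0.0]]
4 [[-0.003, 0.001, -0.0, 0.06]]
5 [[-0.002, 0.0005, -0.0, 0.04]]
6 [[-0.002, 0.001, -0.0, 0.04]]
7 [[-0.0025, 0.0005, -0.0, 0.04]]
```

```bash

python3 -m crank '[{"travel":[-0.008,0,0],"delta_rot":[0,0,0],"fingers":0},{"travel":[-0.008,0,0],"delta_rot":[0,0,0],"fingers":0},{"travel":[-0.008,0,-0.03],"delta_rot":[0,0,0],"fingers":0},{"travel":[-0.008,0,-0.064],"delta_rot":[0,0,0],"fingers":0},{"travel":[-0.008,0,-0.064],"delta_rot":[0,0,0],"fingers":0}]' | head -3
python3 -m crank '[{"travel":[0.034,0.017,0],"delta_rot":[0,0,-0.03],"fingers":0},{"travel":[0.068,0.035,0],"delta_rot":[0,0,-0.06],"fingers":0},{"travel":[0.102,0.052,0],"delta_rot":[0,0,-0.09],"fingers":0},{"travel":[0.137,0.07,0],"delta_rot":[0,0,-0.12],"fingers":0},{"travel":[0.171,0.087,0],"delta_rot":[0,0,-0.15],"fingers":0},{"travel":[0.206,0.105,0],"delta_rot":[0,0,-0.19],"fingers":0},{"travel":[0.206,0.105,0],"delta_rot":[0,0,-0.19],"fingers":0},{"travel":[0.206,0.105,0],"delta_rot":[0,0,-0.19],"fingers":0}]' | head -3
python3 -c 'from h import *;rep("D");print(pose("D",2.34,.032,.2))'
python3 -m crank '[{"travel":[0,0,0.03],"delta_rot":[0,0,0],"fingers":0},{"travel":[0,0,0.064],"delta_rot":[0,0,0],"fingers":0},{"travel":[0,0,0.064],"delta_rot":[0,0,0],"fingers":0},{"travel":[0,0,0.064],"delta_rot":[0,0,0],"fingers":0}]' >/dev/null
python3 -m crank '[{"travel":[-0.007,0,0],"delta_rot":[0,0,0],"fingers":0},{"travel":[-0.014,0,0],"delta_rot":[0,0,0],"fingers":0}]' >/dev/null
python3 -c 'from h import *;rep("D");print(pose("D",2.34,.018,.136))'
```

```text
t: 35.63
ee_pos: [0.4639, 0.0142, 0.2043]
tcp_rot: [0.003, 0.855, 0.519, 0.004]
t: 36.3
ee_pos: [0.651, 0.1498, 0.1971]
tcp_rot: [-0.0, 0.801, 0.598, -0.0]
PUSHEQ -0.48
D t 36.3 pos [0.651  0.1498 0.1971] yaw 1.282 push -0.58 radial -0.21 fz -0.18 q(yaw) 2.328 q(pos) 2.073 dcmd [0.0048 0.0259 0.0611]
[0.65083168 0.14709805 0.2        1.26979633]
PUSHEQ 0.05
D t 36.8 pos [0.6465 0.1343 0.137 ] yaw 1.28 push 0.04 radial -0.05 fz -0.03 q(yaw) 2.33 q(pos) 2.328 dcmd [0.0003 0.0104 0.001 ]
[0.64668103 0.13372748 0.136      1.26979633]
```

Contact expected around q(pos) 2.37; creep in with reads.

```bash

python3 -m crank '[{"travel":[-0.003,0.001,0],"delta_rot":[0,0,0.06],"fingers":0}]' >/dev/null
python3 -c 'from h import *;rep("D")'
python3 -m crank '[{"travel":[-0.002,0.0005,0],"delta_rot":[0,0,0.04],"fingers":0}]' >/dev/null
python3 -c 'from h import *;rep("D")'
```

```text
PUSHEQ 10.2
D t 36.88 pos [0.6467 0.1316 0.1371] yaw 1.221 push 10.16 radial -0.54 fz -0.08 q(yaw) 2.389 q(pos) 2.379 dcmd [0.0005 0.0077 0.0011]
PUSHEQ 10.63
D t 36.97 pos [0.6468 0.1301 0.137 ] yaw 1.177 push 10.47 radial -1.42 fz 0.08 q(yaw) 2.432 q(pos) 2.408 dcmd [0.0007 0.0062 0.001 ]
```

```bash

python3 -m crank '[{"travel":[-0.002,0.001,0],"delta_rot":[0,0,0.04],"fingers":0}]' >/dev/null
python3 -c 'from h import *;rep("D")'
python3 -m crank '[{"travel":[-0.0025,0.0005,0],"delta_rot":[0,0,0.04],"fingers":0}]' >/dev/null
python3 -c 'from h import *;rep("D")'
python3 -m crank '[{"travel":[-0.002,0.0005,0],"delta_rot":[0,0,0.04],"fingers":0}]' >/dev/null
python3 -c 'from h import *;rep("D")'
```

```text
PUSHEQ 11.13
D t 37.05 pos [0.647  0.1283 0.137 ] yaw 1.138 push 10.83 radial -2.12 fz -0.49 q(yaw) 2.471 q(pos) 2.442 dcmd [0.0008 0.0044 0.001 ]
PUSHEQ 12.19
D t 37.13 pos [0.6467 0.126  0.137 ] yaw 1.099 push 12.0 radial -1.53 fz -0.58 q(yaw) 2.511 q(pos) 2.486 dcmd [0.0005 0.002  0.001 ]
PUSHEQ 11.56
D t 37.22 pos [0.6464 0.1239 0.137 ] yaw 1.059 push 11.58 radial -0.29 fz -0.77 q(yaw) 2.551 q(pos) 2.524 dcmd [ 0.0003 -0.      0.001 ]
```

```bash

python3 -m crank '[{"travel":[-0.002,0.0005,0],"delta_rot":[0,0,0.04],"fingers":0}]' >/dev/null
python3 - <<'E'
from h import *
rep("D")
s=readout.state(); y=1.019
d=np.array([*s["ee_pos"][:2],.136,y]);json.dump(d.tolist(),open("cmd.json","w"))
u=d.copy();u[:2]+=.008*np.array([np.cos(y),np.sin(y)]);u2=u.copy();u2[2]=.2
z=.136
b=lambda q:pose("A",q,z=z)
plan([[u,u2],[pose("A",2.3,o=.032,z=.2)],[pose("A",2.3,o=.032,z=z)]]+[[b(q)] for q in (2.3,2.36,2.40,2.44,2.48)])
E
```

```text
PUSHEQ 12.37
D t 37.3 pos [0.6461 0.122  0.137 ] yaw 1.019 push 12.66 radial 1.18 fz -2.3 q(yaw) 2.591 q(pos) 2.561 dcmd [-0.     -0.0019  0.001 ]
0 [[0.008, 0.0, -0.0, -0.0], [0.008, 0.0, -0.064, -0.0]]
1 [[-0.126, 0.073, -0.0, -2.11]]
2 [[-0.0, 0.0, 0.064, -0.0]]
3 [[0.014, 0.0, -0.0, -0.0]]
4 [[0.003, -0.001, -0.0, 0.06]]
5 [[0.002, -0.0005, -0.0, 0.04]]
6 [[0.002, -0.0005, -0.0, 0.04]]
7 [[0.002, -0.001, -0.0, 0.04]]
```

```bash

python3 -m crank '[{"travel":[0.008,0,0],"delta_rot":[0,0,0],"fingers":0},{"travel":[0.008,0,0],"delta_rot":[0,0,0],"fingers":0},{"travel":[0.008,0,-0.03],"delta_rot":[0,0,0],"fingers":0},{"travel":[0.008,0,-0.064],"delta_rot":[0,0,0],"fingers":0},{"travel":[0.008,0,-0.064],"delta_rot":[0,0,0],"fingers":0}]' | head -3
python3 -m crank '[{"travel":[-0.126,0.073,0],"delta_rot":[0,0,-0.12],"fingers":0},{"travel":[-0.126,0.073,0],"delta_rot":[0,0,-0.24],"fingers":0},{"travel":[-0.126,0.073,0],"delta_rot":[0,0,-0.36],"fingers":0},{"travel":[-0.126,0.073,0],"delta_rot":[0,0,-0.48],"fingers":0},{"travel":[-0.126,0.073,0],"delta_rot":[0,0,-0.6],"fingers":0},{"travel":[-0.126,0.073,0],"delta_rot":[0,0,-0.72],"fingers":0},{"travel":[-0.126,0.073,0],"delta_rot":[0,0,-0.84],"fingers":0},{"travel":[-0.126,0.073,0],"delta_rot":[0,0,-0.96],"fingers":0},{"travel":[-0.126,0.073,0],"delta_rot":[0,0,-1.05],"fingers":0}]' | head -3
python3 -m crank '[{"travel":[0,0,0],"delta_rot":[0,0,-0.12],"fingers":0},{"travel":[0,0,0],"delta_rot":[0,0,-0.24],"fingers":0},{"travel":[0,0,0],"delta_rot":[0,0,-0.36],"fingers":0},{"travel":[0,0,0],"delta_rot":[0,0,-0.48],"fingers":0},{"travel":[0,0,0],"delta_rot":[0,0,-0.6],"fingers":0},{"travel":[0,0,0],"delta_rot":[0,0,-0.72],"fingers":0},{"travel":[0,0,0],"delta_rot":[0,0,-0.84],"fingers":0},{"travel":[0,0,0],"delta_rot":[0,0,-0.96],"fingers":0},{"travel":[0,0,0],"delta_rot":[0,0,-1.06],"fingers":0},{"travel":[0,0,0],"delta_rot":[0,0,-1.06],"fingers":0}]' | head -3
python3 -c 'from h import *;rep("A");print(pose("A",2.3,.032,.2))'
python3 -m crank '[{"travel":[0,0,0.03],"delta_rot":[0,0,0],"fingers":0},{"travel":[0,0,0.064],"delta_rot":[0,0,0],"fingers":0},{"travel":[0,0,0.064],"delta_rot":[0,0,0],"fingers":0},{"travel":[0,0,0.064],"delta_rot":[0,0,0],"fingers":0}]' >/dev/null
python3 -m crank '[{"travel":[0.007,0,0],"delta_rot":[0,0,0],"fingers":0},{"travel":[0.014,0,0],"delta_rot":[0,0,0],"fingers":0}]' >/dev/null
python3 -c 'from h import *;rep("A");print(pose("A",2.3,.018,.136))'
```

```text
t: 37.72
ee_pos: [0.6503, 0.1272, 0.2059]
tcp_rot: [0.002, 0.873, 0.488, 0.004]
t: 38.47
ee_pos: [0.6446, -0.0187, 0.1993]
tcp_rot: [0.001, 0.508, 0.861, 0.0]
t: 39.3
ee_pos: [0.6446, -0.0185, 0.1993]
tcp_rot: [0.001, 0.003, 1.0, -0.0]
PUSHEQ 0.31
A t 39.3 pos [ 0.6446 -0.0185  0.1993] yaw 3.135 push 0.17 radial -0.37 fz -0.34 q(yaw) 2.298 q(pos) 2.121 dcmd [0.0214 0.0004 0.0633]
[ 0.64659899 -0.01658484  0.2        -3.15079633]
PUSHEQ 7.04
A t 39.8 pos [ 0.6313 -0.018   0.1364] yaw 3.129 push 7.07 radial 2.05 fz 1.33 q(yaw) 2.303 q(pos) 2.332 dcmd [0.0081 0.0008 0.0004]
[ 0.63259958 -0.01645599  0.136      -3.15079633]
```

```bash

python3 -m crank '[{"travel":[0.002,-0.0005,0],"delta_rot":[0,0,0.04],"fingers":0}]' >/dev/null
python3 -c 'from h import *;rep("A")'
python3 -m crank '[{"travel":[0.0015,-0.0005,0],"delta_rot":[0,0,0.03],"fingers":0}]' >/dev/null
python3 -c 'from h import *;rep("A")'
```

```text
PUSHEQ 13.08
A t 39.88 pos [ 0.6302 -0.0184  0.1369] yaw 3.09 push 12.54 radial -1.62 fz -6.17 q(yaw) 2.343 q(pos) 2.354 dcmd [0.0069 0.0005 0.0009]
PUSHEQ 12.09
A t 39.97 pos [ 0.6294 -0.0188  0.1369] yaw 3.058 push 11.55 radial -1.8 fz -6.18 q(yaw) 2.375 q(pos) 2.369 dcmd [0.0062 0.     0.0009]
```

```bash
python3 - <<'E'
from h import *
s=readout.state(); y=3.062
d=np.array([*s["ee_pos"][:2],.136,y]);json.dump(d.tolist(),open("cmd.json","w"))
u=d.copy();u[:2]-=.008*np.array([np.cos(y),np.sin(y)]);u2=u.copy();u2[2]=.2
plan([[u,u2],[pose("C",2.26,o=.032,z=.2)],[pose("C",2.26,o=.032,z=.136)]]+[[pose("C",q,z=.136)] for q in (2.26,2.32,2.36,2.40)])
E
```

```text
0 [[-0.008, 0.0, -0.0, -0.0], [-0.008, 0.0, -0.064, -0.0]]
1 [[0.1865, 0.1655, -0.0, -0.07]]
2 [[0.0, -0.0, 0.064, 0.0]]
3 [[-0.014, -0.0, -0.0, 0.0]]
4 [[-0.003, 0.001, -0.0, 0.06]]
5 [[-0.002, 0.0005, -0.0, 0.04]]
6 [[-0.002, 0.0005, -0.0, 0.04]]
```

```bash

python3 -m crank '[{"travel":[-0.008,0,0],"delta_rot":[0,0,0],"fingers":0},{"travel":[-0.008,0,0],"delta_rot":[0,0,0],"fingers":0},{"travel":[-0.008,0,-0.03],"delta_rot":[0,0,0],"fingers":0},{"travel":[-0.008,0,-0.064],"delta_rot":[0,0,0],"fingers":0},{"travel":[-0.008,0,-0.064],"delta_rot":[0,0,0],"fingers":0}]' | head -3
python3 -m crank '[{"travel":[0.027,0.024,0],"delta_rot":[0,0,-0.01],"fingers":0},{"travel":[0.053,0.047,0],"delta_rot":[0,0,-0.02],"fingers":0},{"travel":[0.08,0.071,0],"delta_rot":[0,0,-0.03],"fingers":0},{"travel":[0.107,0.095,0],"delta_rot":[0,0,-0.04],"fingers":0},{"travel":[0.133,0.118,0],"delta_rot":[0,0,-0.05],"fingers":0},{"travel":[0.16,0.142,0],"delta_rot":[0,0,-0.06],"fingers":0},{"travel":[0.1865,0.1655,0],"delta_rot":[0,0,-0.07],"fingers":0},{"travel":[0.1865,0.1655,0],"delta_rot":[0,0,-0.07],"fingers":0},{"travel":[0.1865,0.1655,0],"delta_rot":[0,0,-0.07],"fingers":0}]' | head -3
python3 -c 'from h import *;rep("C");print(pose("C",2.26,.032,.2))'
python3 -m crank '[{"travel":[0,0,0.03],"delta_rot":[0,0,0],"fingers":0},{"travel":[0,0,0.064],"delta_rot":[0,0,0],"fingers":0},{"travel":[0,0,0.064],"delta_rot":[0,0,0],"fingers":0},{"travel":[0,0,0.064],"delta_rot":[0,0,0],"fingers":0}]' >/dev/null
python3 -m crank '[{"travel":[-0.007,0,0],"delta_rot":[0,0,0],"fingers":0},{"travel":[-0.014,0,0],"delta_rot":[0,0,0],"fingers":0}]' >/dev/null
python3 -c 'from h import *;rep("C");print(pose("C",2.26,.018,.136))'
```

```text
t: 40.38
ee_pos: [0.6367, -0.0196, 0.2055]
tcp_rot: [0.004, 0.041, 0.999, -0.001]
t: 41.13
ee_pos: [0.4616, 0.162, 0.1995]
tcp_rot: [0.001, 0.004, 1.0, 0.0]
PUSHEQ -1.03
C t 41.13 pos [0.4616 0.162  0.1995] yaw 3.133 push -0.81 radial 0.4 fz 0.27 q(yaw) 2.255 q(pos) 2.008 dcmd [-0.0242  0.0001  0.0635]
[ 0.46462297  0.16032335  0.2        -3.15520367]
PUSHEQ -0.21
C t 41.63 pos [0.4786 0.1605 0.1363] yaw 3.129 push -0.16 radial 0.36 fz -0.25 q(yaw) 2.259 q(pos) 2.262 dcmd [-0.0071 -0.0013  0.0003]
[ 0.47862168  0.1601328   0.136      -3.15520367]
```

```bash

python3 -m crank '[{"travel":[-0.003,0.001,0],"delta_rot":[0,0,0.06],"fingers":0}]' >/dev/null
python3 -c 'from h import *;rep("C")'
python3 -m crank '[{"travel":[-0.002,0.0005,0],"delta_rot":[0,0,0.04],"fingers":0}]' >/dev/null
python3 -c 'from h import *;rep("C")'
```

```text
PUSHEQ 10.46
C t 41.72 pos [0.4816 0.1614 0.1359] yaw 3.07 push 10.17 radial -1.53 fz 4.4 q(yaw) 2.318 q(pos) 2.32 dcmd [-0.0041 -0.0004 -0.0001]
PUSHEQ 12.87
C t 41.8 pos [0.4821 0.162  0.1356] yaw 3.027 push 12.56 radial -1.58 fz 9.08 q(yaw) 2.361 q(pos) 2.333 dcmd [-0.0036  0.0001 -0.0004]
```

```bash

python3 -m crank '[{"travel":[0.01,0,0],"delta_rot":[0,0,0],"fingers":0},{"travel":[0.01,0,0],"delta_rot":[0,0,0],"fingers":0},{"travel":[0.01,0,-0.04],"delta_rot":[0,0,0],"fingers":0},{"travel":[0.01,0,-0.08],"delta_rot":[0,0,0],"fingers":0},{"travel":[0.01,0,-0.12],"delta_rot":[0,0,0],"fingers":0},{"travel":[0.01,0,-0.12],"delta_rot":[0,0,0],"fingers":0},{"travel":[0.01,0,-0.12],"delta_rot":[0,0,0],"fingers":0}]'
python3 - <<'E'
from plant import optics
import cv2,numpy as np
f=optics.grab_frame("side");g=optics.grab_frame("scene")
cv2.imwrite("pics/z.png",np.hstack([cv2.resize(f["pixels"][150:320,190:340,::-1],(400,453),interpolation=2),cv2.resize(g["pixels"][130:250,210:316,::-1],(400,453),interpolation=2)]))
E
```

```text
t: 42.38
ee_pos: [0.4734, 0.1633, 0.2575]
tcp_rot: [0.003, 0.055, 0.998, 0.001]
contact_force: [-0.2, 0.4, -1.1]
gripper_width: -0.0004
grip_force: 0.0
```

View pics/z.png

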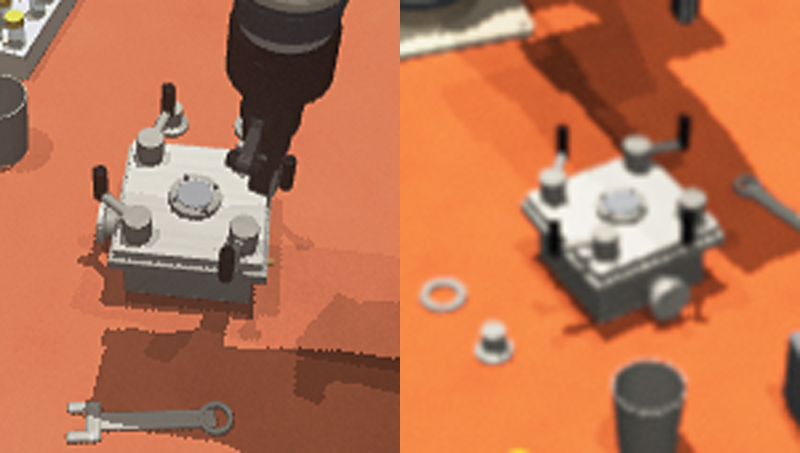

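The cover lies flat with no visible gap. All four levers are turned by about 2.3 to 2.5 rad (posts at about (168,98), (100,182), (228,263) and (288,172) in the left view). The wrench, ring, plug and beaker are undisturbed, and the gripper is clear.

```bash
python3 -c 'from plant import manip;print(manip.finish_job())'
```

```text
the job is handed in; nothing more can be done
None
```

The job is handed in at about 42 s: the cover looks flat on the flange in the last picture, drawn down crosswise in two rounds, and all four levers last felt about 12 to 13 N at the post (roughly 70 to 80 N of clamp by my readings, which scatter by about 0.7 N, or 12 N of clamp), one having been re-tightened after it slackened to about 42 N.

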